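# Clamp a tube with a draw latch

### The job

Clamp the square tube in the bench clamp: push the sliding jaw in by its knob until the tube is snug between the jaws, feel for the slot behind the claws and hook the latch's wire loop over both claws and back under their lips, then fold the lever over and press it down flat past centre so that it stays shut with the tube held tight. Do not disturb the things lying around the clamp.

Things in the scene. Friction and masses are not known exactly. Their poses are not given: they have to be found in the camera images.
- clamp: bench clamp fixed to the worktop: painted bed 244 x 92 x 12 mm; origin on the worktop, x along the clamp from lever end to sliding-jaw end (bed x -127 to +117), y across, z up. Fixed jaw's face at x = 0; its block (x -96 to 0, y -38 to 38) is 44 mm high and carries two hinge cheeks (y -26, 26, up to 67 mm high). Place and yaw vary
- lever_pivot (a point): axis of the lever's hinge, parallel to the clamp's y, 56 mm above the worktop at clamp x = -25, y = 0. The loop's pin sits on the lever 18 mm from this axis, in the lever's direction but 0.25 rad lower. With the loop hooked and tight, dead centre is at a lever angle of about 0.25 rad; below that it snaps flat. Pressing near the end takes up to about 10 N
- lever (a joint): lever angle, rad: 0 = flat (stop), lying along clamp -x from its hinge; grows as its end is raised; 1.57 upright; stop at 2.0, leaning toward the jaw. Starts at 1.3 to 1.7. Steel strip, 36 mm wide, 4 mm thick; its upper face (the one toward the jaw when upright) lies 6 mm above the line from hinge to end. Light friction holds it where left
- lever_end (a point): centre of the rolled end (8 mm thick, 36 mm wide) of the lever, 62 mm from the hinge axis
- loop: the wire loop; origin on its pin on the lever, x along the loop outward to the bar, y as the clamp's. Its x axis starts 0.3 to 0.85 rad above level. Friction of about 0.5 N at the bar holds it where left, so folding the lever lifts the bar unless it is already under the lips; drawing the bar in or out takes about 2.5 N because the lever turns along
- loop_bar (a point): centre of the loop's round cross bar, 8 mm thick, 72 mm long, parallel to the clamp's y, 91 mm from the loop's pin on the lever; side wires 6 mm thick at y = -36 and 36. x points along the loop, outward from the lever. Pulling the loop in or out drags the lever round; the bar, at claw height, reaches at most clamp x = +68
- loop_tab (a point): grip point on the loop's upright steel tab at the middle of the bar, 25 mm above the bar's centre when the loop is level. The tab is 10 mm thick (along clamp y), 18 mm wide (along x) and ends 36 mm above the bar's centre. It tilts with the loop and can turn between gripping fingers
- jaw: the sliding jaw; axes as the clamp's; its origin lies on the clamp's origin when the pad just touches a tube that lies against the fixed jaw, so its x in the clamp's frame is the jaw's opening: 17 to 27 mm at the start, too far for the loop; the claws are within reach only once the jaw is snug. Friction 3 N, stays where left; range -12 to +30 mm. Pad is sprung, 3 N per mm, up to 10 mm
- jaw_end (a point): middle of the outer face of the rubber push knob (24 mm across, 8 mm thick, 26 mm above the worktop) on a 12 mm rod that stands out 35 mm from the sliding jaw's end along clamp +x: push here along clamp -x
- slot_nominal (a point): where the middle of the bar must come down if the keeper is set in mid position: 11.5 mm outward of the claw faces (62 mm outward of jaw's origin), 54 mm high (height of the seated bar's centre). But the keeper strips are set by hand up to 3 mm inward or outward, which is not reported: feel (or look) for it
- claw_nominal (a point): mid position of the claws' outer faces, 54 mm high. Claws at y = -25, 25, 10 mm wide, with lips 5 mm outward, 60 to 66 mm high; a guard, 58 mm high, stands 18 mm outward of the faces. The bar drops between lip and guard with 2.5 mm play either way onto strips 50 mm high (on a lip its centre stays at 70, on a guard at 62), then is drawn in under the lips, 4 mm off the faces
- tube: square tube to be clamped, 25 x 25 x 110 mm, loose, lying across the bed between the jaws (its length, own y, along clamp y), 4 to 7 mm off the fixed jaw at the start; origin at the middle of its underside, 12 mm above the worktop
- spare_tube: square tube offcut 25 x 25 x 90 mm lying on the worktop beside the clamp on the robot's side, origin under its middle: leave alone
- wrench: combination wrench 134 mm long lying behind the clamp, origin under its middle: leave alone
- nose: dark nose piece 27 mm high, 19 mm wide, standing on the worktop behind the clamp: leave alone
- pliers: pliers 162 mm long, lying to the left: leave alone
- oil: oil bottle 48 mm wide, 92 mm high, standing at the back left: leave alone

How it is judged:
On the way, in this order (a step that is already met when the one before it is completed fails the run):
1. the sliding jaw is pushed in until the tube is snug between the jaws (jaw opening under 10 mm) (x of jaw in the frame of clamp below 0.01 m), for 0.2 s.
2. the loop's bar lies outside both claws, below their lips, while the lever is still raised (x of loop_bar in the frame of jaw between 0.0485 and 0.069 m and z of loop_bar in the frame of clamp below 0.059 m and value of joint lever above 0.5 rad), for 0.2 s.
At the end, for the whole second after the job is handed in: the lever lies flat (within 0.08 rad) and still, the loop's bar lies under the claws' lips (centre below 59 mm) and pulls on the jaw with more than 3 N, and the jaw presses on the tube with more than 2.5 N (value of joint lever below 0.08 rad and velocity of joint lever between -0.1 and 0.1 rad/s and z of loop_bar in the frame of clamp below 0.059 m and contact force between loop and jaw above 3 N and contact force between jaw and tube above 2.5 N); the robot touches nothing.
It fails at once if the spare tube is moved more than 30 mm (distance of spare_tube from where it was at the start of the episode above 0.03 m).
It fails at once if the wrench is moved more than 30 mm (distance of wrench from where it was at the start of the episode above 0.03 m).
It fails at once if the nose piece is moved more than 30 mm (distance of nose from where it was at the start of the episode above 0.03 m).
It fails at once if the pliers is moved more than 30 mm (distance of pliers from where it was at the start of the episode above 0.03 m).
It fails at once if the oil bottle is moved more than 30 mm (distance of oil from where it was at the start of the episode above 0.03 m).
It also fails if it takes over 61 s, if anything falls off the work surface, if the arm or the gripper's body presses on something with over 40 N, if the wrist force passes 120 N, or if a joint passes its speed limit or range.

### The arm

A 6-joint arm with a two-finger parallel gripper is mounted at the origin on a cart in front of the work surface, level with it; the furniture and walls round the work are solid. World frame = base frame: x ahead of the robot, y to its left, z up, the work surface at z = 0. Lengths are in m, angles in rad, forces in N, time in s.
With the tool pointing down it reaches from about 0.275 to 1 m from the base axis. Payload 8.4 kg.
Tool frame: the origin (TCP) lies at the very end of the fingers, on their centre line; the grasp point (between the pads) lies 19 mm behind it; z points along the fingers, x is the direction in which the jaws open and shut, and the axes are right-handed (so a half turn about z gives the same grasp; the last joint's range is limited). The gripper opens to 85 mm and grips with 20 to 120 N. Pads are 22 mm wide; open, the fingers measure 114 mm over their backs; the gripper's body (76 mm by 85 mm) begins 54 mm behind the grasp point. The pads swing forward as they close: fully open they stand 13 mm farther back than shut.
Start: joints at [1.336, 0.353, 1.633, -0, 1.155, -0.002], TCP at [0.144, 0.608, 0.193] pointing down, gripper open.
Joint ranges: [-2.63, 2.63], [-0.92, 2.1], [0.06, 2.66], [-1.3, 4.44], [0, 2.69], [-3.02, 3.02]. Speed limits (rad/s): [2.22, 2.22, 2.79, 3.14, 3.14, 3.14].

### API

Orientations are given as a rotation vector (axis times angle).
In Python, from plant import manip gives the robot as it stands. The module is installed in compiled form; this text tells all that it offers.
- The arm moves only by the shell command python3 -m creep 'ROWS' [FORCE]. ROWS is JSON, a list of rows, each a list of 5 numbers: the shift along the tool's x, y, z in m, then the turn about the tool's z in degrees, then the opening in per cent of the stroke, from 0 (shut) to 100 (fully open). In form: [[tx, ty, tz, roll, hand], ...]. A call has 1 to 12 rows; each row is the pose to reach, as a shift and turn from the pose measured when the call began, along the tool's axes at that moment; what a row does not reach only later rows make up. A row lasts 1/10 s, in which the tool goes at most 50 mm and 8.59 degrees, less where a joint would pass 70% of its speed; a pose out of reach is approached as far as the arm can. A call with a gripper value outside its range is refused whole. The fingers move at their own pace and stop on an object; FORCE is the grip in N (left out, the last holds). Time passes only in rows, so rows that repeat a pose let the fingers close. It gives the time, the measured TCP pose, the force and the opening at its end, in the units of the state.
- manip.read_state(): the state, without advancing time (a new reading comes with each control period).
- manip.camera(name): name is "scene" or "top" or "wrist"; returns the picture (480x640x3 uint8, red, green, blue); there is no depth.
- manip.calibration(name): a dict with "K" (3x3 intrinsics, pixels), "position" and "rotation" of the camera in the world. Camera axes: x right, y down, z forward; pixel columns grow to the right and rows downward; lengths in m; the calibration is good to about 2 mm. A picture is of the moment at which its call begins: read the wrist's pose just before it. calibration takes no time and is no camera call; for the wrist camera it gives the pose at the moment of the call.
- manip.sign_off(): hands the job in, once; it reports no verdict.
The state is a dict: "clock": time; "q": joint angles; "joint_velocities": joint speeds; "joint_torque": joint torques, N m; "position": TCP position; "ee_rot": TCP orientation; "force": force on the tool from outside, world axes, zero at the start; "moment": the same for the moment, N m; "gripper_width": opening from 0.0 (shut) to 1.0 (fully open).
Only numpy, scipy, OpenCV 4.12 (cv2) and the standard library are available. Lean on these libraries where they do the work, as an engineer would, in place of code of your own. Each camera call takes 0.05 s, during which the arm holds its last target.

## Working session

There is one attempt and no reset: what is moved stays moved. The work goes in short steps, Python scripts to look and compute and a shell command to move; the robot and the scene stay as the last step left them, time stands still between calls to the robot, and variables do not carry over. Pictures are saved under pics/ and viewed, and the job is handed in when it is done.

```bash
ls; mkdir -p pics; python3 - <<'E'
from plant import manip
import cv2, numpy as np
print(manip.read_state())
for n in ("scene","top","wrist"):
    c=manip.calibration(n); print(n,c)
    cv2.imwrite(f"pics/{n}0.png",manip.camera(n)[:,:,::-1])
E
```

```text
pics
{'clock': 0.0, 'q': array([ 1.33560850e+00,  3.53628714e-01,  1.63411691e+00,  5.09588808e-06,
        1.15520185e+00, -2.35487074e-03]), 'joint_velocities': array([-1.44436642e-03, -3.84586506e-04, -9.01038830e-04,  2.14451751e-03,
       -4.33067879e-04,  8.26942870e-05]), 'joint_torque': array([-5.13411269e-04, -6.05244684e+01, -3.42069697e+01, -7.66522317e-05,
        9.20607214e-03, -2.70079681e-05]), 'position': array([0.14405956, 0.60763896, 0.19198122]), 'ee_rot': array([ 2.46378109e+00,  1.94785636e+00, -1.67661807e-03]), 'force': array([ 0.19702929, -0.34451912, -0.08170198]), 'moment': array([-0.0109032 ,  0.0010155 ,  0.00351153]), 'gripper_width': 0.9993825018621801}
scene {'K': array([[554.24483046,   0.        , 322.42625518],
       [  0.        , 554.24483046, 245.85158445],
       [  0.        ,   0.        ,   1.        ]]), 'position': array([ 0.19398543, -0.55639463,  0.59048907]), 'rotation': array([-2.03018307,  0.45578278, -0.26136777])}
top {'K': array([[553.17537488,   0.        , 321.20939833],
       [  0.        , 553.17537488, 235.88084308],
       [  0.        ,   0.        ,   1.        ]]), 'position': array([0.50253275, 0.24048055, 1.03917327]), 'rotation': array([-2.18237333,  2.17052749, -0.07181657])}
wrist {'K': array([[360.32492561,   0.        , 315.55078755],
       [  0.        , 360.32492561, 240.61421643],
       [  0.        ,   0.        ,   1.        ]]), 'position': array([0.06996139, 0.62751967, 0.37168039]), 'rotation': array([2.26463004, 1.78837787, 0.27510404])}
```

View pics/scene0.png

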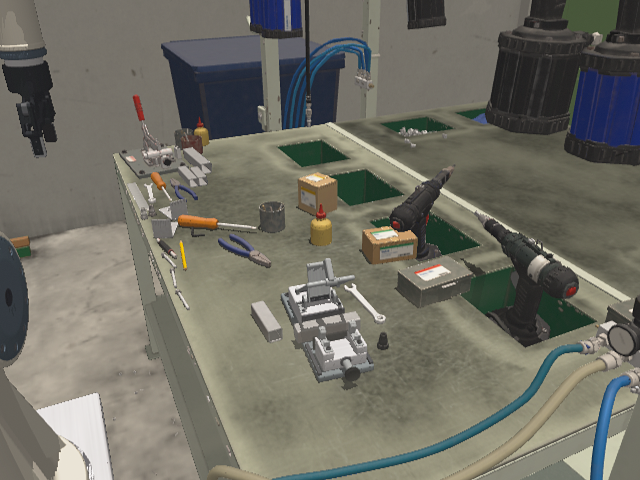

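View pics/top0.png

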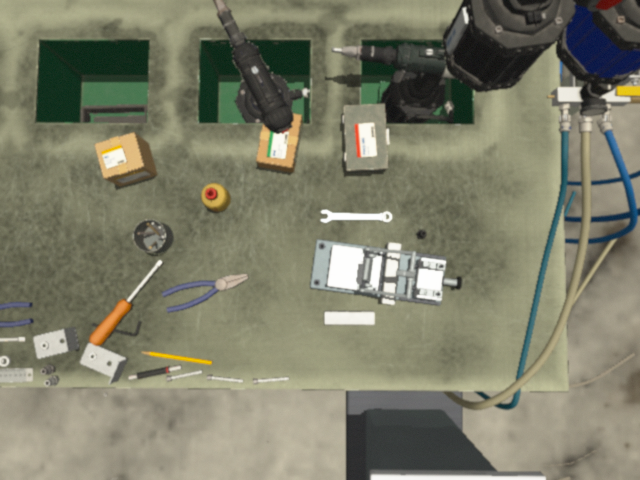

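View pics/wrist0.png

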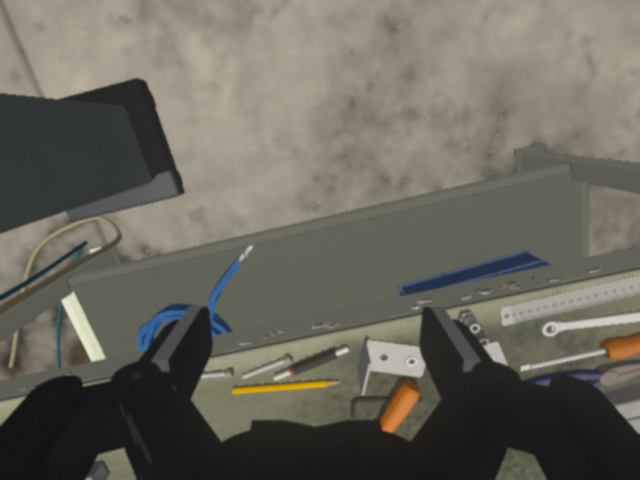

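```bash
python3 - <<'E'
import cv2
a=cv2.imread("pics/top0.png")[195:335,300:475]; cv2.imwrite("pics/topc.png",cv2.resize(a,None,fx=4.5,fy=4.28,interpolation=cv2.INTER_CUBIC))
a=cv2.imread("pics/scene0.png")[250:390,240:400]; cv2.imwrite("pics/scenec.png",cv2.resize(a,None,fx=4.2,fy=4.2,interpolation=cv2.INTER_CUBIC))
E
```

```text
(no output)
```

View pics/topc.png

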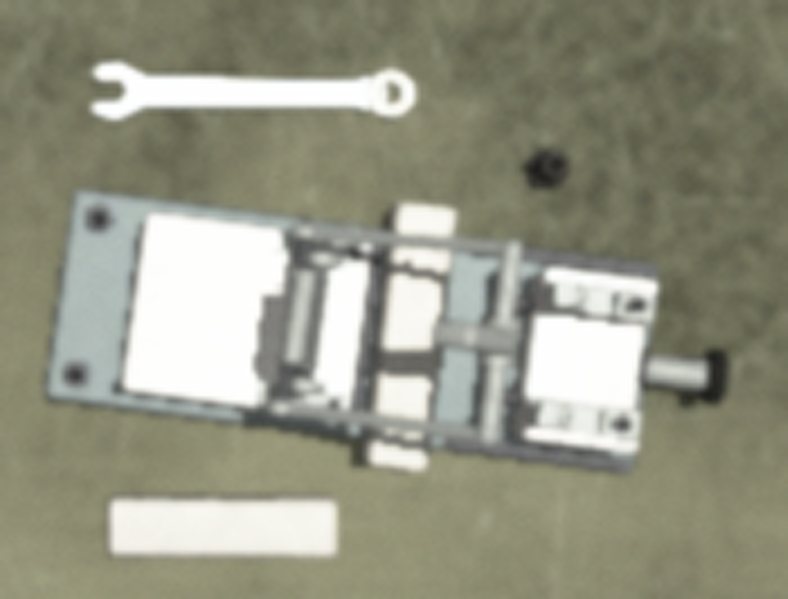

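View pics/scenec.png

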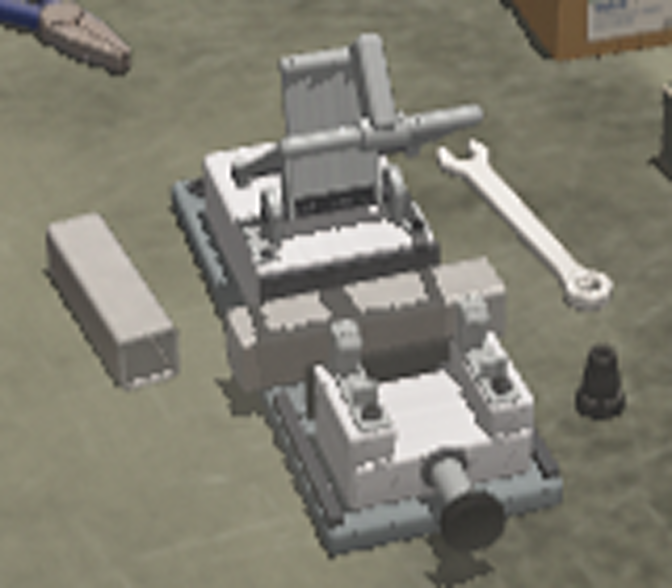

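```bash
cat > h.py <<'E'
import numpy as np, cv2
from scipy.spatial.transform import Rotation as R
from plant import manip
def ray(cal,u,v):
    K=cal["K"];d=np.array([(u-K[0,2])/K[0,0],(v-K[1,2])/K[1,1],1.0])
    return np.array(cal["position"]),R.from_rotvec(cal["rotation"]).as_matrix()@d
def onz(cal,u,v,z):
    p,d=ray(cal,u,v);return p+d*(z-p[2])/d[2]
def proj(cal,P):
    P=np.atleast_2d(P);c=(P-cal["position"])@R.from_rotvec(cal["rotation"]).as_matrix()
    q=c@cal["K"].T;return q[:,:2]/q[:,2:]
E
cat > f.py <<'E'
from h import *
cal=manip.calibration("top"); S=manip.calibration("scene")
t=lambda x,y:(300+(x+.5)/4.5-.5,195+(y+.5)/4.28-.5)
img=np.array([t(80,193),t(47,398),t(630,470),t(658,262)])
C=np.array([[-127,46,12],[-127,-46,12],[117,-46,12],[117,46,12]])/1000
W=np.array([onz(cal,u,v,.012) for u,v in img]);print(W)
from scipy.optimize import least_squares
def tf(p,C):
    c,s=np.cos(p[2]),np.sin(p[2]);C=np.atleast_2d(C)
    return np.c_[p[0]+c*C[:,0]-s*C[:,1],p[1]+s*C[:,0]+c*C[:,1],C[:,2]]
r=least_squares(lambda p:(tf(p,C)-W).ravel(),[.45,.1,-1.5]);print(r.x,np.round((tf(r.x,C)-W)*1000,1))
sc=lambda x,y:(240+x/4.2,250+y/4.2)
for n,(x,y),z in (("knob",(725,375),.026),("tubeTop",(425,206),.037),("tubebot",(398,468),.037)):
    w=onz(cal,*t(x,y),z)
    d=w[:2]-r.x[:2];c,s=np.cos(r.x[2]),np.sin(r.x[2]);print(n,w,(c*d[0]+s*d[1],-s*d[0]+c*d[1]))
E
python3 f.py
```

```text
[[0.5749541  0.25951688 0.012     ]
 [0.4860795  0.27251281 0.012     ]
 [0.45669388 0.03377901 0.012     ]
 [0.54622335 0.02132655 0.012     ]]
[ 0.51537034  0.14182207 -1.69458634] [[ 1.7  2.7 -0. ]
 [-0.7  1.  -0. ]
 [-1.4 -2.4 -0. ]
 [ 0.3 -1.3 -0. ]]
knob [ 0.49770417 -0.00216731  0.026     ] (np.float64(0.14506886367899238), np.float64(0.0002479796533648472))
tubeTop [0.56837877 0.12001886 0.037     ] (np.float64(0.015091205450546506), np.float64(0.055294933281348685))
tubebot [0.45805328 0.13126263 0.037     ] (np.float64(0.017555810459021833), np.float64(-0.055574634674460534))
```

```bash
cat >> h.py <<'E'
CP=[0.51537,0.14182,-1.69459]
def cw(c):  # clamp->world
    co,s=np.cos(CP[2]),np.sin(CP[2]);return np.array([CP[0]+co*c[0]-s*c[1],CP[1]+s*c[0]+co*c[1],c[2]])
def wc(w):
    d=np.array(w)-[CP[0],CP[1],0];co,s=np.cos(CP[2]),np.sin(CP[2]);return np.array([co*d[0]+s*d[1],-s*d[0]+co*d[1],d[2]])
def shift(c): # clamp target of TCP -> tool shift & roll needed to have tool x = clamp y
    st=manip.read_state();M=R.from_rotvec(st["ee_rot"]).as_matrix()
    print("tool shift mm",np.round(M.T@(cw(c)-st["position"])*1000,1))
    a=np.arctan2(M[1,0],M[0,0]);print("roll",np.degrees(a-(CP[2]+np.pi/2)),"clock",st["clock"])
    print("now clamp",np.round(wc(st["position"])*1000,1),"F",st["force"],"tilt",M[:,2],"w",st["gripper_width"])
E
python3 -c "
from h import *
shift([.18,0,.25])"
```

```text
tool shift mm [-546.7  488.3  -57.3]
roll 83.75364788794089 clock 0.15
now clamp [-416.5 -426.   192.1] F [-0.66736845  0.49133085 -0.13714726] tilt [-2.52123578e-04 -1.03351644e-03 -9.99999434e-01] w 1.0038088714402267
```

```bash
python3 -m creep '[[-0.03,0.03,-0.057,8,0],[-0.07,0.06,-0.057,16,0],[-0.11,0.10,-0.057,24,0],[-0.15,0.135,-0.057,32,0],[-0.19,0.17,-0.057,40,0],[-0.23,0.205,-0.057,48,0],[-0.27,0.24,-0.057,56,0],[-0.31,0.275,-0.057,64,0],[-0.35,0.31,-0.057,72,0],[-0.39,0.35,-0.057,80,0],[-0.43,0.384,-0.057,83.7,0],[-0.465,0.415,-0.057,83.7,0]]' 40
python3 -c "
from h import *
shift([.18,0,.25])"
```

```text
clock: 1.35
position: [0.4196, 0.0975, 0.2497]
ee_rot: [3.135, -0.196, 0.001]
force: [0.7, 1.1, 0.3]
gripper_width: 0.002
tool shift mm [ 8.970e+01  1.241e+02 -1.000e-01]
roll -0.081058436463439 clock 1.35
now clamp [ 55.8 -89.5 249.7] F [0.7188647  1.08725196 0.33960959] tilt [ 2.71548748e-04 -8.61520237e-04 -9.99999592e-01] w 0.0020249397804743734
```

```bash
python3 -m creep '[[0.03,0.04,0,0,0],[0.06,0.08,0,0,0],[0.0897,0.124,0,0,0],[0.0897,0.124,0,0,0],[0.0897,0.124,0,0,0]]'
python3 -c "
from h import *
shift([.18,0,.25])
print(manip.calibration('wrist'))
cv2.imwrite('pics/w1.png',manip.camera('wrist')[:,:,::-1])"
```

```text
clock: 1.85
position: [0.4931, -0.0379, 0.2494]
ee_rot: [3.135, -0.201, -0.001]
force: [0.2, 0.1, -0.4]
gripper_width: -0.004
tool shift mm [-0.1 -1.1 -0.6]
roll -0.24988029981789545 clock 1.85
now clamp [1.811e+02 1.000e-01 2.494e+02] F [ 0.2408133   0.10391506 -0.42733704] tilt [-6.97458977e-04 -5.68226249e-04 -9.99999595e-01] w -0.0038952684434542207
{'K': array([[360.32492561,   0.        , 315.55078755],
       [  0.        , 360.32492561, 240.61421643],
       [  0.        ,   0.        ,   1.        ]]), 'position': array([0.50462501, 0.04098187, 0.42901114]), 'rotation': array([ 2.82622911, -0.18323943, -0.03002807])}
```

View pics/w1.png

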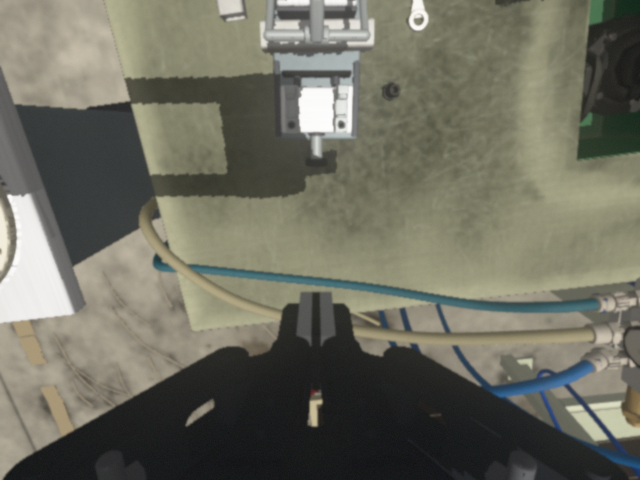

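```bash
python3 - <<'E'
import cv2
a=cv2.imread("pics/w1.png")[0:180,235:405]; cv2.imwrite("pics/w1c.png",cv2.resize(a,None,fx=3.3,fy=3.3,interpolation=cv2.INTER_CUBIC))
E
```

```text
(no output)
```

View pics/w1c.png

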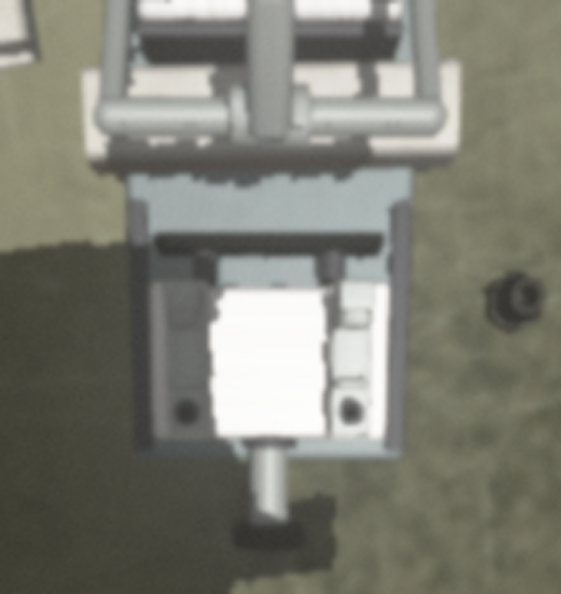

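```bash
python3 - <<'E'
from h import *
cal=manip.calibration("wrist")
for n,x,y,z in (("bedL",134,454,.012),("bedR",402,456,.012),("knobtopouter",268,548,.026),("knobtopedge",268,522,.036),("padface",268,234,.04),("tubeL near",105,166,.037),("tubeR",455,160,.037)):
    w=onz(cal,235+(x+.5)/3.3-.5,(y+.5)/3.3-.5,z);print(n,np.round(wc(w)*1000,1))
E
```

```text
bedL [112.8 -44.3  12. ]
bedR [113.9  46.1  12. ]
knobtopouter [142.8   0.7  26. ]
knobtopedge [133.4   0.8  36. ]
padface [49.   1.1 40. ]
tubeL near [ 30.  -47.1  37. ]
tubeR [28.9 56.5 37. ]
```

```bash
python3 -m creep '[[0,0,0.05,0,0],[0,0,0.10,0,0],[0,0,0.15,0,0],[0,0,0.20,0,0],[0,0,0.234,0,0],[0,-0.015,0.234,0,0],[0,-0.020,0.234,0,0],[0,-0.022,0.234,0,0]]'
python3 -c "
from h import *
shift([.15,0,.015])"
```

```text
clock: 2.7
position: [0.4954, -0.0135, 0.016]
ee_rot: [3.135, -0.195, -0.0]
force: [0.1, -0.5, 0.4]
gripper_width: -0.004
tool shift mm [ 0.6 -6.5  1. ]
roll -0.028020748236459076 clock 2.7
now clamp [156.5  -0.6  16. ] F [ 0.099608   -0.54463658  0.41269813] tilt [-1.67042234e-04 -1.85066187e-04 -9.99999969e-01] w -0.0038037146773272634
```

```bash
python3 -m creep '[[0,-0.004,0,0,0],[0,-0.008,0,0,0],[0,-0.010,0,0,0]]'; python3 -m creep '[[0,-0.003,0,0,0],[0,-0.006,0,0,0],[0,-0.006,0,0,0]]';
```

```text
clock: 3.0
position: [0.4971, -0.0032, 0.0167]
ee_rot: [3.135, -0.195, 0.002]
force: [-0.5, -0.6, -0.8]
gripper_width: 0.0
clock: 3.3
position: [0.498, 0.003, 0.0168]
ee_rot: [3.136, -0.195, 0.002]
force: [-0.3, 0.5, -0.2]
gripper_width: -0.001
```

```bash
python3 -c "
from h import *
shift([.15,0,.015])
cv2.imwrite('pics/w2.png',manip.camera('wrist')[:,:,::-1])"
```

```text
tool shift mm [ 0.1 10.1  1.8]
roll -0.009585346951313564 clock 3.3
now clamp [ 1.399e+02 -1.000e-01  1.680e+01] F [-0.33862687  0.47702848 -0.20471266] tilt [ 1.46539278e-03 -1.49905438e-04 -9.99998915e-01] w -0.0013367263717252668
```

View pics/w2.png

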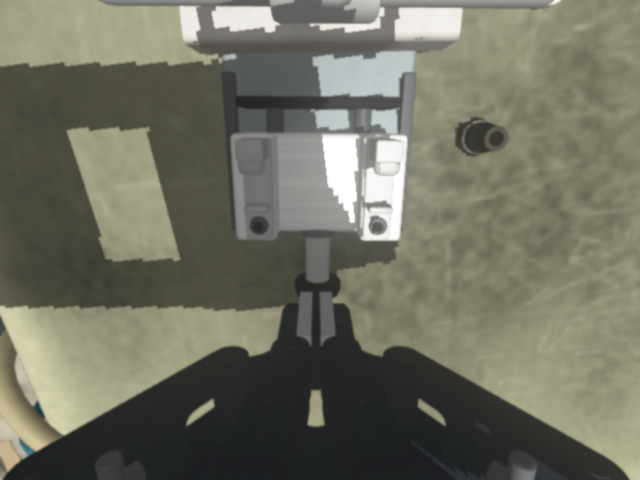

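```bash
for i in 1; do python3 -m creep '[[0,-0.004,0,0,0],[0,-0.008,0,0,0],[0,-0.008,0,0,0]]'; done; python3 -m creep '[[0,-0.004,0,0,0],[0,-0.008,0,0,0],[0,-0.008,0,0,0]]';
```

```text
clock: 3.65
position: [0.499, 0.0112, 0.0167]
ee_rot: [3.136, -0.194, 0.002]
force: [0.9, -1.0, 0.5]
gripper_width: 0.002
clock: 3.95
position: [0.5001, 0.0196, 0.0167]
ee_rot: [-3.136, 0.193, -0.002]
force: [-0.4, 0.5, 0.2]
gripper_width: -0.004
```

```bash
python3 -c "
from h import *
shift([.15,0,.015])
cv2.imwrite('pics/w3.png',manip.camera('wrist')[:,:,::-1])
a=manip.camera('scene')[250:390,240:400,::-1]; cv2.imwrite('pics/s3.png',cv2.resize(a,None,fx=4.2,fy=4.2,interpolation=cv2.INTER_CUBIC))
"
```

```text
tool shift mm [ 0.1 26.9  1.7]
roll 0.032207437711418326 clock 3.95
now clamp [ 1.231e+02 -1.000e-01  1.670e+01] F [-0.37580702  0.50201005  0.23421076] tilt [ 1.36708407e-03 -4.63426949e-05 -9.99999064e-01] w -0.0035217114253874833
```

View pics/w3.png

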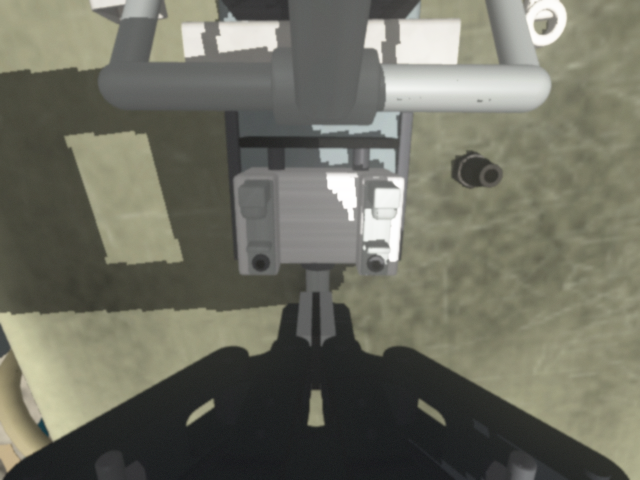

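View pics/s3.png

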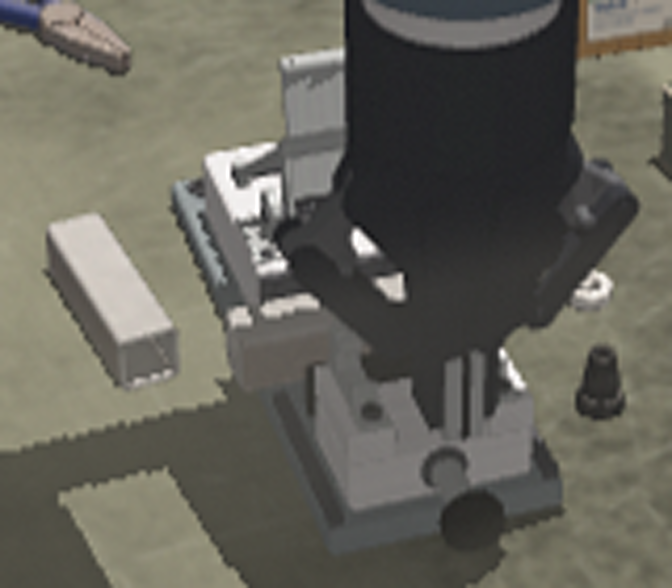

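```bash
python3 - <<'E'
from h import *
S=manip.calibration("scene");st=manip.read_state()
for P in (st["position"],cw([.145,0,.026]),cw([.117,-.046,.012]),cw([.117,.046,.012]),cw([-.127,-.046,.012])):
    p=proj(S,P)[0];print(P,p,(p-[240,250])*4.2)
E
python3 - <<'E'
import cv2
a=cv2.imread('pics/w3.png')[130:340,220:420];cv2.imwrite('pics/w3c.png',cv2.resize(a,None,fx=3,fy=2.8,interpolation=cv2.INTER_CUBIC))
E
```

```text
[0.49998664 0.01928525 0.01671473] [346.62772999 371.32946558] [447.83646597 509.58375543]
[ 0.49746573 -0.00207036  0.026     ] [351.79720971 375.80591182] [469.5482808  528.38482963]
[0.45527513 0.03139534 0.012     ] [316.73450573 377.43531351] [322.28492406 535.22831673]
[0.54657108 0.02003539 0.012     ] [372.8765112  364.65657525] [558.08134704 481.55761605]
[0.48540369 0.27352809 0.012     ] [277.9070676  293.08090895] [159.20968392 180.93981759]
```

View pics/w3c.png

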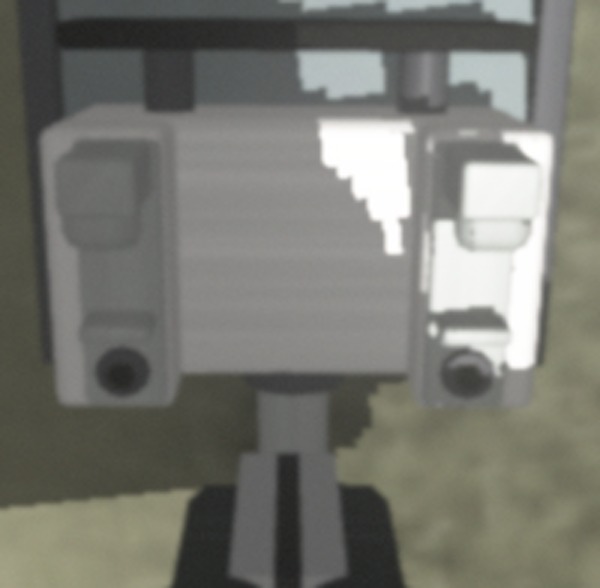

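```bash
python3 - <<'E'
from h import *
S=manip.calibration("wrist");st=manip.read_state()
p=np.array(st["position"]);M=R.from_rotvec(st["ee_rot"]).as_matrix()
for dz in (0,-.01,-.019,-.03,-.04,-.05):
  for dy in (-.011,0,.011):
    print(dz,dy,proj(S,p+M@[0,dy,dz])[0])
E
python3 - <<'E'
import cv2
a=cv2.imread('pics/s3.png')[330:588,330:588];cv2.imwrite('pics/s3c.png',cv2.resize(a,None,fx=2.3,fy=2.3,interpolation=cv2.INTER_CUBIC))
E
```

```text
0 -0.011 [313.61354063 260.53700558]
0 0 [313.67727305 279.52333481]
0 0.011 [313.73885716 297.86967212]
-0.01 -0.011 [313.50546728 267.58877279]
-0.01 0 [313.57441452 287.4213239 ]
-0.01 0.011 [313.64092065 306.55169477]
-0.019 -0.011 [313.39807798 274.59590595]
-0.019 0 [313.47238907 295.25534528]
-0.019 0.011 [313.54394424 315.14860436]
-0.03 -0.011 [313.25152274 284.1586101 ]
-0.03 0 [313.33344584 305.924097  ]
-0.03 0.011 [313.41214359 326.83266507]
-0.04 -0.011 [313.10097229 293.98200116]
-0.04 0 [313.19106459 316.85683767]
-0.04 0.011 [313.27739952 338.7776591 ]
-0.05 -0.011 [312.93055436 305.10174086]
-0.05 0 [313.03031989 329.1996152 ]
-0.05 0.011 [313.12566223 352.22909253]
```

View pics/s3c.png

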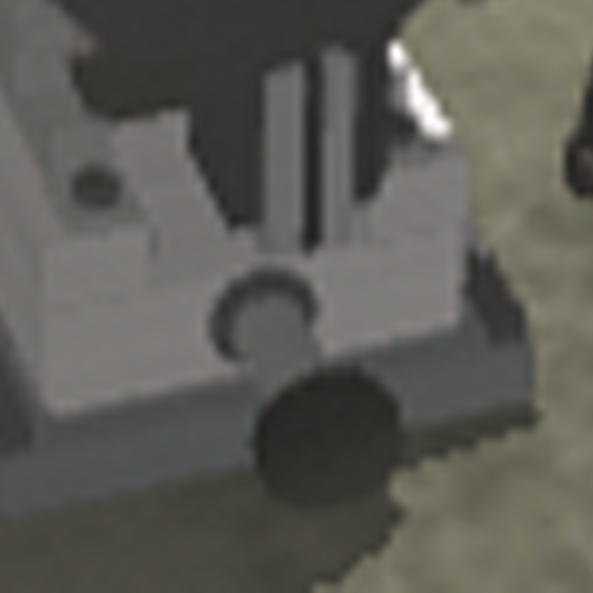

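```bash
python3 - <<'E'
from h import *
S=manip.calibration("wrist");st=manip.read_state()
p=np.array(st["position"]);Mc=R.from_rotvec(S["rotation"]).as_matrix()
print(S["position"],p,Mc[:,2],(p-S["position"])@Mc, st["joint_torque"],st["q"])
for C in ([.113,-.046,.012],[.113,.046,.012],[-.127,.046,.012]):
   print(proj(S,cw(C)))
for y in(-25,25): print(proj(S,cw([.08,y/1000,.066])))
E
```

```text
[0.51072007 0.09811761 0.19636087] [0.49998664 0.01928525 0.01671473] [-0.03696161 -0.30216243 -0.95253961] [-0.00101566  0.02109315  0.19533696] [ 1.82182593e-01 -5.21821225e+01 -2.18228531e+01  1.30254444e-02
 -1.28779578e-02  2.16727587e-02] [ 3.57062531e-02  4.11879133e-01  2.03274307e+00 -3.10578655e-04
  6.95672187e-01  1.59169278e-01]
[[229.60473947 258.417264  ]]
[[398.19295091 258.21246774]]
[[ 446.38699763 -397.82622255]]
[[246.56084362 226.46486034]]
[[379.86690467 226.31038409]]
```

```bash
python3 - <<'E'
from h import *
S=manip.calibration("scene");st=manip.read_state()
p=np.array(st["position"]);M=R.from_rotvec(st["ee_rot"]).as_matrix()
for dz in (0,-.01,-.02,-.03,-.04): print(dz,[proj(S,p+M@[dx,0.004,dz])[0].round(1) for dx in (-.008,0,.008)])
E
```

```text
0 [array([342.6, 374.2]), array([347.5, 373. ]), array([352.5, 371.9])]
-0.01 [array([342.6, 369.1]), array([347.6, 367.9]), array([352.6, 366.8])]
-0.02 [array([342.7, 363.9]), array([347.7, 362.8]), array([352.7, 361.7])]
-0.03 [array([342.8, 358.7]), array([347.8, 357.6]), array([352.8, 356.5])]
-0.04 [array([342.8, 353.5]), array([347.9, 352.4]), array([352.9, 351.3])]
```

```bash
python3 -m creep '[[0,0.02,0,0,0],[0,0.04,0,0,0],[0,0.04,0.006,0,0],[0,0.04,0.010,0,0],[0,0.04,0.010,0,0]]'
python3 -c "
from h import *
shift([.15,0,.015])
a=manip.camera('scene')[290:390,290:390,::-1]; cv2.imwrite('pics/s4.png',cv2.resize(a,None,fx=6,fy=6,interpolation=cv2.INTER_CUBIC))
cv2.imwrite('pics/w4.png',manip.camera('wrist')[:,:,::-1])
"
```

```text
clock: 4.55
position: [0.4946, -0.02, 0.006]
ee_rot: [-3.136, 0.194, -0.0]
force: [-0.8, 0.1, 0.0]
gripper_width: 0.0
tool shift mm [  0.6 -13.1  -9. ]
roll 0.027500524816907918 clock 4.55
now clamp [163.1  -0.6   6. ] F [-0.79258081  0.09383441  0.01408772] tilt [ 1.66799191e-04  7.05583263e-06 -9.99999986e-01] w 0.00011373638209468664
```

View pics/s4.png

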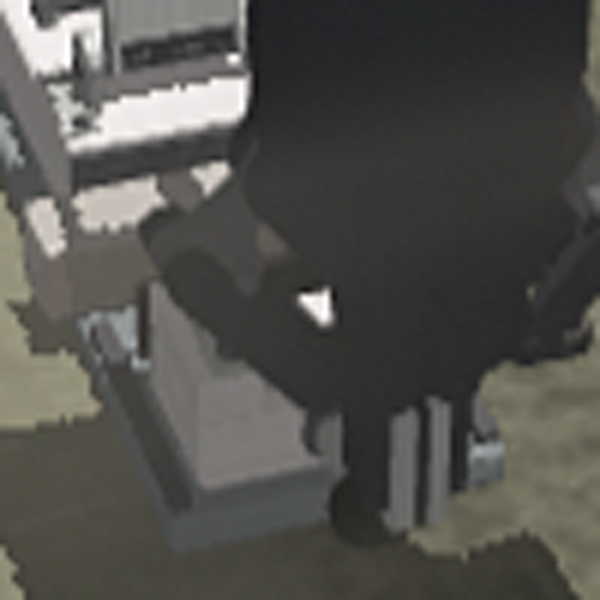

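View pics/w4.png

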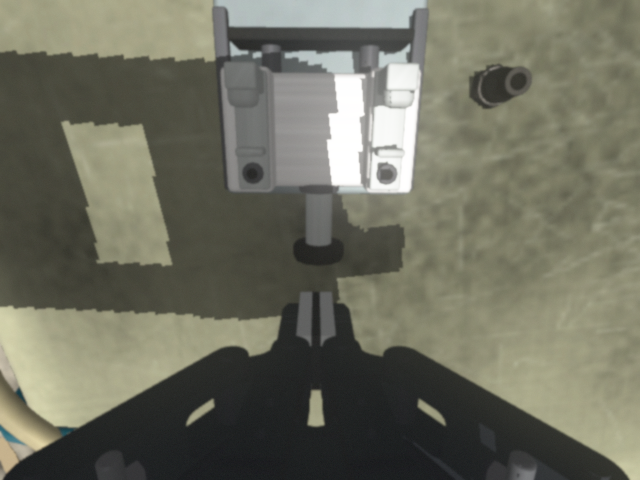

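```bash
python3 - <<'E'
from h import *
S=manip.calibration("scene");Wc=manip.calibration("wrist");st=manip.read_state()
p=np.array(st["position"]);M=R.from_rotvec(st["ee_rot"]).as_matrix()
a,d=ray(S,359.7,377);b,e=ray(Wc,316,292)
s=np.linalg.lstsq(np.c_[d,-e],b-a,rcond=None)[0]
P,Q=a+d*s[0],b+e*s[1];print(P,Q,"tool frame",M.T@((P+Q)/2-p),M.T@(P-p))
for dz in (0,-.01,-.02,-.03,-.04): print(dz,[proj(S,p+M@[dx,0.0,dz])[0].round(1) for dx in (-.008,0,.008)])
E
```

```text
[ 0.50248291 -0.01699981  0.03384164] [ 0.49685225 -0.01462123  0.03302595] tool frame [ 0.00417368 -0.00459616 -0.02696545] [ 0.00711373 -0.00376042 -0.02737098]
0 [array([350.6, 395.1]), array([355.7, 393.9]), array([360.7, 392.7])]
-0.01 [array([350.7, 390. ]), array([355.8, 388.8]), array([360.9, 387.6])]
-0.02 [array([350.8, 384.8]), array([356. , 383.6]), array([361.1, 382.4])]
-0.03 [array([351. , 379.6]), array([356.1, 378.4]), array([361.3, 377.2])]
-0.04 [array([351.1, 374.3]), array([356.3, 373.1]), array([361.4, 371.9])]
```

```bash
python3 -m creep '[[0,0,0.005,0,0],[0,0,0.005,0,0]]'; python3 -m creep '[[0,0,0.004,0,0],[0,0,0.004,0,0]]'; python3 -m creep '[[0,0,0.004,0,0],[0,0,0.004,0,0]]'
```

```text
clock: 4.85
position: [0.4947, -0.0194, 0.001]
ee_rot: [-3.136, 0.192, -0.0]
force: [0.1, -0.9, 0.1]
gripper_width: -0.0
clock: 5.05
position: [0.4943, -0.0193, -0.0035]
ee_rot: [-3.136, 0.191, 0.001]
force: [-0.7, -0.1, 0.7]
gripper_width: 0.002
clock: 5.25
position: [0.4939, -0.0192, -0.008]
ee_rot: [-3.136, 0.191, 0.002]
force: [-0.7, 0.2, -0.5]
gripper_width: 0.0
```

```bash
for i in 1 2; do python3 -m creep '[[0,0,0.005,0,0],[0,0,0.005,0,0]]' | egrep 'pos|force'; done; for i in 1 2 3; do python3 -m creep '[[0,0,0.003,0,0],[0,0,0.003,0,0]]' | egrep 'pos|force'; done
```

```text
position: [0.4935, -0.0193, -0.0136]
force: [0.2, 1.2, 0.4]
position: [0.493, -0.0193, -0.0193]
force: [-0.1, 0.6, 0.5]
position: [0.4926, -0.0193, -0.0227]
force: [0.0, -0.3, -0.1]
position: [0.4924, -0.0193, -0.026]
force: [0.8, 0.3, -0.5]
position: [0.4921, -0.0192, -0.0293]
force: [-0.5, -0.1, -1.1]
```

```bash
for i in 1 2 3; do python3 -m creep '[[0,0,0.003,0,0],[0,0,0.003,0,0]]' | egrep 'pos|force'; done; python3 -c "
from h import *
shift([.15,0,.015])
a=manip.camera('scene')[290:390,290:390,::-1]; cv2.imwrite('pics/s5.png',cv2.resize(a,None,fx=6,fy=6,interpolation=cv2.INTER_CUBIC))"
```

```text
position: [0.4919, -0.0192, -0.0326]
force: [-0.0, 0.2, -0.1]
position: [0.4916, -0.0192, -0.036]
force: [0.8, -0.4, 0.5]
position: [0.4919, -0.0193, -0.0386]
force: [-2.0, -0.9, 9.1]
tool shift mm [  3.2 -12.7 -53.6]
roll 0.09349380248021646 clock 6.85
now clamp [162.7  -3.4 -38.6] F [-2.02142023 -0.89615421  9.06748177] tilt [-5.37375797e-03  2.67516881e-04 -9.99985525e-01] w 0.0021326919255620367
```

View pics/s5.png

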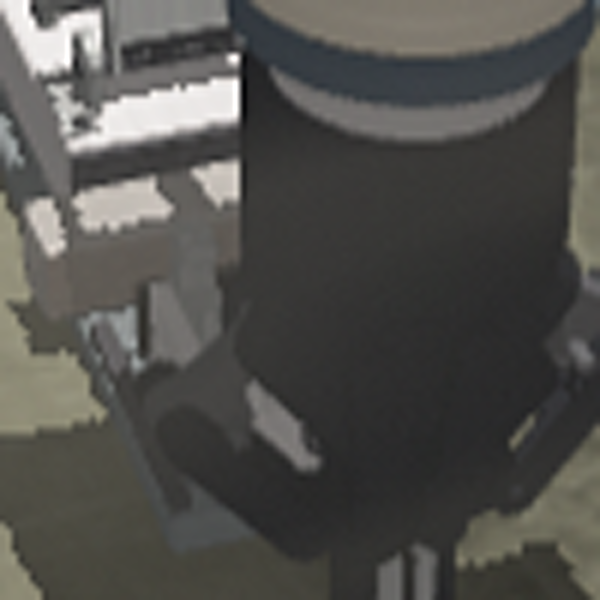

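```bash
python3 -m creep '[[0.0015,0,-0.009,0,0],[0.003,0,-0.018,0,0],[0.003,0,-0.018,0,0]]'| egrep 'pos|force';  python3 -m creep '[[0,-0.003,0,0,0],[0,-0.006,0,0,0],[0,-0.006,0,0,0]]'| egrep 'pos|force'; python3 -m creep '[[0,-0.003,0,0,0],[0,-0.006,0,0,0],[0,-0.006,0,0,0]]'| egrep 'pos|force';python3 -m creep '[[0,-0.003,0,0,0],[0,-0.006,0,0,0],[0,-0.006,0,0,0]]'| egrep 'pos|force'
python3 -c "
from h import *
shift([.15,0,.015])
cv2.imwrite('pics/w5.png',manip.camera('wrist')[:,:,::-1])"
```

```text
position: [0.4964, -0.0197, -0.0192]
force: [0.8, -0.4, -0.8]
position: [0.4971, -0.0133, -0.0193]
force: [0.3, -0.2, 0.2]
position: [0.4978, -0.007, -0.0195]
force: [0.1, 0.3, -0.7]
position: [0.4985, -0.0006, -0.0195]
force: [-0.3, 0.6, 0.3]
tool shift mm [ -1.    6.5 -34.5]
roll 0.13523981614889372 clock 8.1
now clamp [143.4   0.8 -19.5] F [-0.2588226   0.56637024  0.28014547] tilt [-3.11081040e-03  4.76356925e-04 -9.99995048e-01] w 0.0031471240610286217
```

View pics/w5.png

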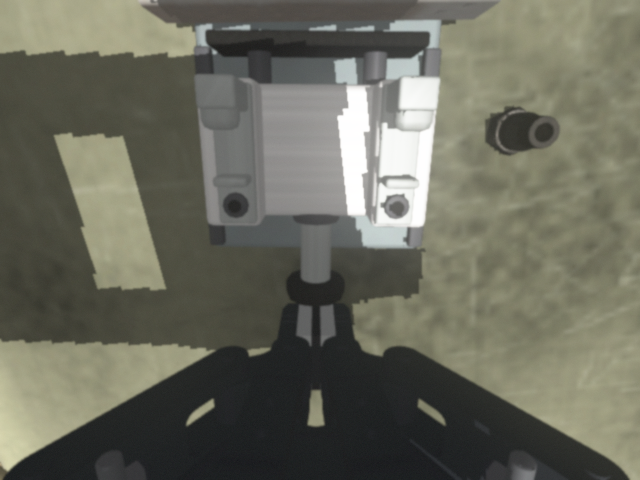

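```bash
for i in 1 2; do python3 -m creep '[[0,-0.003,0,0,0],[0,-0.006,0,0,0]]'| egrep 'pos|force';done; for i in 1 2 ; do python3 -m creep '[[0,-0.003,0,0,0],[0,-0.003,0,0,0]]'| egrep 'pos|force';done
python3 -c "
from h import *
shift([.15,0,.015])
cv2.imwrite('pics/w6.png',manip.camera('wrist')[:,:,::-1])"
```

```text
position: [0.4991, 0.0053, -0.0196]
force: [1.0, -2.9, 0.5]
position: [0.4999, 0.0114, -0.0195]
force: [0.9, -3.9, 0.9]
position: [0.5003, 0.0144, -0.0196]
force: [0.2, -6.0, 0.7]
position: [0.5006, 0.0166, -0.0195]
force: [-0.2, -12.7, 0.9]
tool shift mm [ -1.   24.  -34.5]
roll 0.23162276984236707 clock 8.95
now clamp [126.1   0.8 -19.5] F [ -0.24911057 -12.71449137   0.94671396] tilt [-0.00346873 -0.0017689  -0.99999242] w -0.0035146729149821954
```

View pics/w6.png

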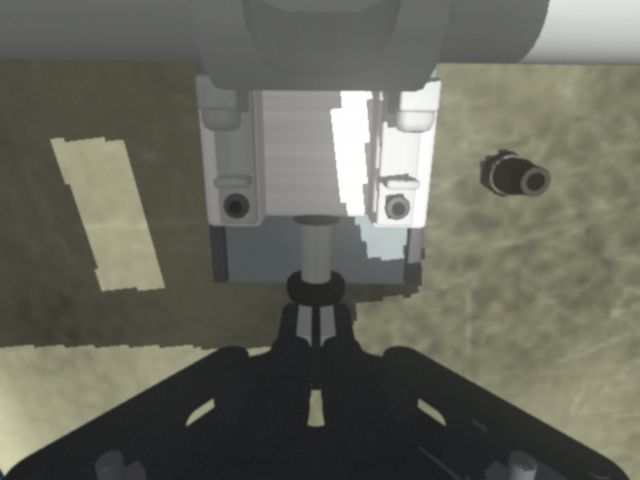

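```bash
python3 -m creep '[[0,0.006,0,0,0],[0,0.012,-0.02,0,0],[0,0.025,-0.07,0,0],[0,0.04,-0.12,0,0],[0,0.04,-0.17,0,0],[0,0.04,-0.22,0,0],[0,0.02,-0.22,0,0],[0,0.02,-0.22,0,0]]'| egrep 'clock|pos|force'
python3 -c "
from h import *
shift([.05,0,.2])
cv2.imwrite('pics/w7.png',manip.camera('wrist')[:,:,::-1])
a=manip.camera('scene')[250:390,240:400,::-1]; cv2.imwrite('pics/s7.png',cv2.resize(a,None,fx=5,fy=4.2,interpolation=cv2.INTER_CUBIC))"
```

```text
clock: 9.8
position: [0.5002, -0.0014, 0.2025]
force: [-0.5, -0.4, -0.0]
tool shift mm [ -2.2 -94.    2.5]
roll 0.26477602461605276 clock 9.8
now clamp [144.    2.6 202.5] F [-0.47167498 -0.41021956 -0.02276702] tilt [ 5.42714572e-04 -4.70924704e-04 -9.99999742e-01] w -0.0017384065062605958
```

View pics/w7.png

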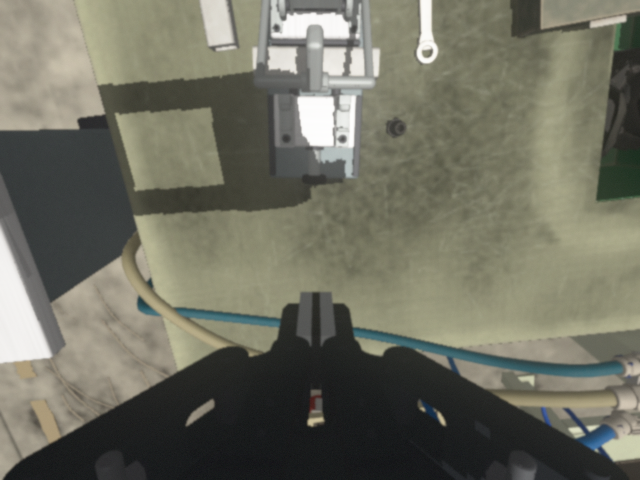

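View pics/s7.png

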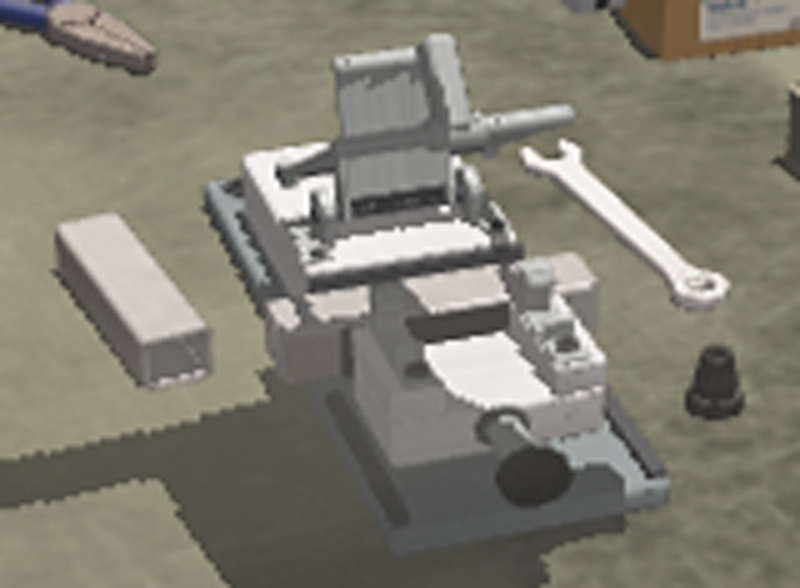

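```bash
python3 - <<'E'
import cv2
a=cv2.imread("pics/w7.png")[0:190,240:400]; cv2.imwrite("pics/w7c.png",cv2.resize(a,None,fx=4,fy=3.15,interpolation=cv2.INTER_CUBIC))
E
```

```text
(no output)
```

View pics/w7c.png

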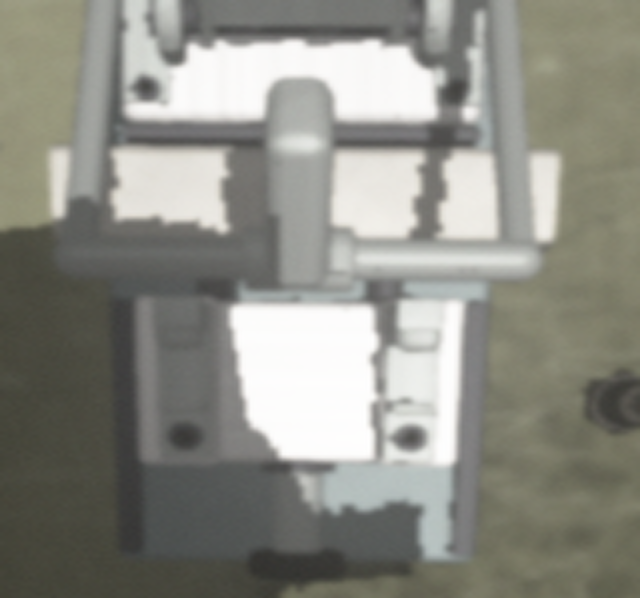

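```bash
cat > fit.py <<'E'
from h import *
from scipy.optimize import least_squares
T,S,Wc=[manip.calibration(n) for n in ("top","scene","wrist")]
t=lambda x,y:(300+(x+.5)/4.5-.5,195+(y+.5)/4.28-.5)
s=lambda x,y:(240+(x+.5)/5-.5,250+(y+.5)/4.2-.5)
w=lambda x,y:(240+(x+.5)/4-.5,(y+.5)/3.15-.5)
def model(p):
    cx,cy,yw,bx,bz,a,k,th=p
    co,si=np.cos(yw),np.sin(yw)
    W=lambda x,y,z:np.array([cx+co*x-si*y,cy+si*x+co*y,z])
    up=np.array([-np.sin(a),np.cos(a)])
    tab=lambda h:W(bx+h*up[0],0,bz+h*up[1])
    # loop kinematics: pin = pivot + 18*dir(th-.25)
    px=-.025-.018*np.cos(th-.25);pz=.056+.018*np.sin(th-.25)
    L=[(T,W(-.127,.046,.012),t(80,193)),(T,W(-.127,-.046,.012),t(47,398)),(T,W(.117,-.046,.012),t(630,470)),(T,W(.117,.046,.012),t(658,262)),
    (Wc,W(.117,-.046,.012),w(122,557)),(Wc,W(.117,.046,.012),w(470,559)),(Wc,W(0,0,.044),w(300,122)),
    (Wc,W(bx,-.036,bz),w(75,257)),(Wc,W(bx,.036,bz),w(523,260)),(Wc,tab(.036),w(300,112)),
    (S,W(bx,-.036,bz),s(285,174)),(S,W(bx,.036,bz),s(565,115)),(S,tab(.036),s(440,42)),
    (S,W(k,0,.026),s(533,475)),(S,W(.117,-.046,.012),s(395,535)),(S,W(.117,.046,.012),s(665,483)),
    (S,W(-.025-.062*np.cos(th)+.004,-.018,.056+.062*np.sin(th)),s(338,62))]
    r=[(proj(c,P)[0]-q) for c,P,q in L]
    kin=[(bx-px-.091*np.cos(a))*500,(bz-pz-.091*np.sin(a))*500]
    return np.array(r),np.array(kin)
f=lambda p:np.r_[model(p)[0].ravel(),model(p)[1]]
r=least_squares(f,CP+[.05,.11,.5,.125,1.5],loss="soft_l1",x_scale=[.01]*5+[.1,.01,.1]);print(r.x.round(4));print(model(r.x)[0].round(1),model(r.x)[1])
E
python3 fit.py
```

```text
[ 0.5161  0.1431 -1.6956  0.0405  0.126   0.6196  0.1166  1.3514]
[[-2.1 -1.4]
 [-1.2 -0.1]
 [ 0.6  0.4]
 [ 0.  -0.5]
 [-0.4 -0. ]
 [ 3.4 -0.2]
 [ 0.9  1.6]
 [ 0.6  0.5]
 [-0.2  0.1]
 [-0.3 -0.3]
 [10.7 -4.5]
 [-1.6  1.7]
 [-2.5  0.4]
 [-1.   0.4]
 [-1.8 -0.2]
 [ 0.2 -0.5]
 [-2.3  2. ]] [-0.20522372  0.53547693]
```

```bash
sed -i 's/(S,W(bx,-.036,bz),s(285,174)),//' fit.py; python3 fit.py
```

```text
[ 0.5162  0.1431 -1.6957  0.0407  0.127   0.6222  0.1166  1.3687]
[[-2.  -1.5]
 [-1.2 -0.2]
 [ 0.6  0.4]
 [ 0.  -0.6]
 [-0.4 -0. ]
 [ 3.4 -0.2]
 [ 0.9  1.6]
 [ 0.5  0.6]
 [ 0.1  0.2]
 [-0.2 -0.5]
 [-1.5  1.2]
 [-2.4 -0.1]
 [-0.9  0.4]
 [-1.8 -0.2]
 [ 0.3 -0.6]
 [-2.1  2.2]] [-0.18536803  0.87476454]
```

```bash
sed -i 's/^CP=.*/CP=[0.5162,0.1431,-1.6957]/' h.py; python3 -c "
from h import *
shift([.0227,0,.16])"
```

```text
tool shift mm [   0.6 -124.1   39.7]
roll 0.3571962411901852 clock 9.9
now clamp [146.8   0.4 199.9] F [-0.73299063  0.33177211 -0.56343005] tilt [-0.00444088 -0.00147267 -0.99998905] w -0.004279673626712467
```

```bash
python3 -m creep '[[0,-0.04,0,0.3,50],[0,-0.08,0,0.3,50],[0,-0.11,0,0.3,50],[0.0006,-0.124,0.01,0.3,50],[0.0006,-0.124,0.04,0.3,50],[0.0006,-0.124,0.04,0.3,50],[0.0006,-0.124,0.04,0.3,50]]'| egrep 'clock|pos|force'
python3 -c "
from h import *
shift([.0227,0,.095])
cv2.imwrite('pics/w8.png',manip.camera('wrist')[:,:,::-1])
print(proj(manip.calibration('wrist'),[cw([.0197,0,.156]),cw([.0407,0,.127])]))
a=manip.camera('scene')[230:370,240:400,::-1]; cv2.imwrite('pics/s8.png',cv2.resize(a,None,fx=5,fy=4.2,interpolation=cv2.INTER_CUBIC))"
```

```text
clock: 10.6
position: [0.5122, 0.1196, 0.1585]
force: [0.4, 0.7, 0.4]
tool shift mm [ 1.5 -1.4 63.5]
roll 0.04617704603204416 clock 10.6
now clamp [ 23.9  -1.  158.5] F [0.40535872 0.67655235 0.36324679] tilt [-0.00795913 -0.00250186 -0.9999652 ] w 0.49903413657678003
[[313.95640692 270.33231465]
 [314.48785035 283.21309646]]
```

View pics/w8.png

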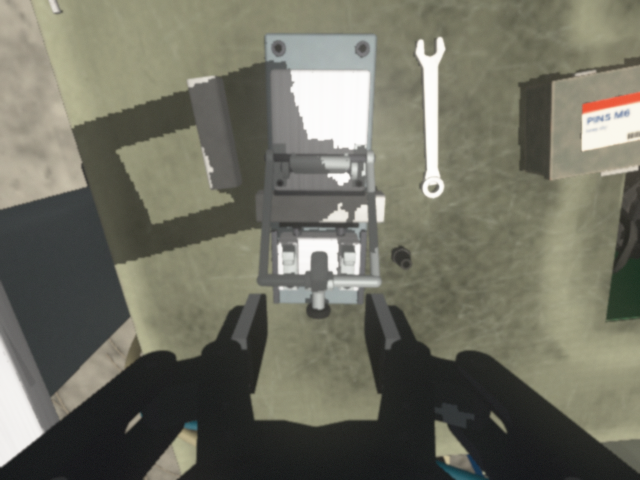

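View pics/s8.png

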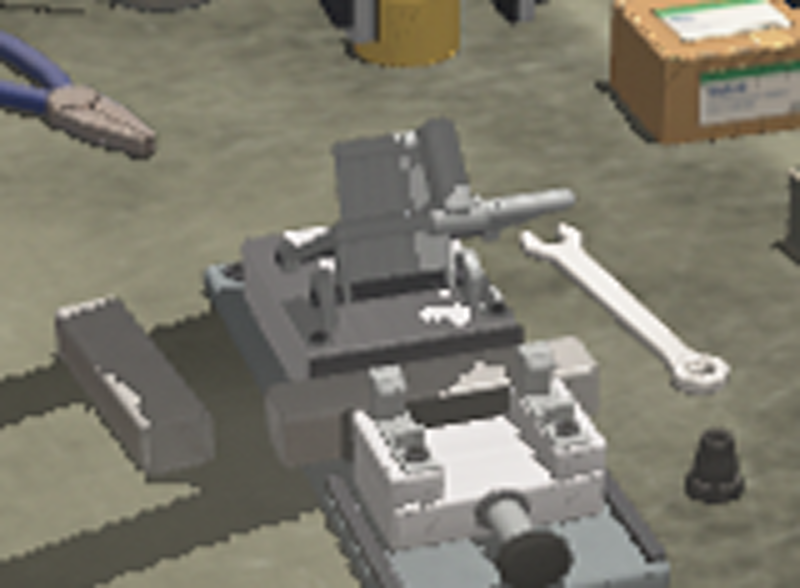

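```bash
python3 - <<'E'
from h import *
S=manip.calibration("scene");st=manip.read_state();p=st["position"]
print([proj(S,np.array(p)+[0,0,d])[0] for d in (0,.038,.08,.15)])
W=manip.calibration("wrist")
for n,c in (("tabtop in",[.0197-.0073,0,.156-.0052]),("tabtop out",[.0197+.0073,0,.156+.0052]),("base in",[.0407-.0073,0,.127-.0052])): print(n,proj(W,cw(c)))
print(p)
import cv2
cv2.imwrite('pics/s8f.png',cv2.imread('pics/s8.png'))
E
python3 - <<'E'
import cv2
a=cv2.imread("pics/w8.png")[220:340,240:400]; cv2.imwrite("pics/w8c.png",cv2.resize(a,None,fx=5,fy=5,interpolation=cv2.INTER_CUBIC))
E
```

```text
[array([326.13353751, 258.3800124 ]), array([326.0472259 , 236.75820091]), array([325.94739472, 211.74961802]), array([325.76972315, 167.24134008])]
tabtop in [[313.06140243 254.50964813]]
tabtop out [[312.93816795 286.39541202]]
base in [[313.65842621 269.52803991]]
[0.51366023 0.11981351 0.16011891]
```

View pics/w8c.png

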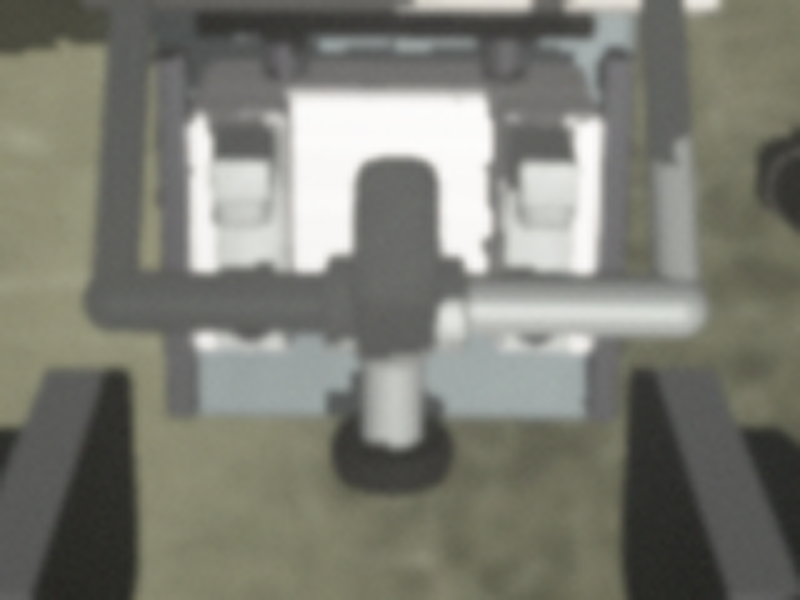

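```bash
python3 -m creep '[[0.001,-0.001,0.03,0,50],[0.001,-0.001,0.05,0,50],[0.001,-0.001,0.064,0,50],[0.001,-0.001,0.064,0,50]]'| egrep 'clock|pos|force'
python3 -c "
from h import *
shift([.0227,0,.095])
cv2.imwrite('pics/w9.png',manip.camera('wrist')[:,:,::-1])
a=manip.camera('scene')[230:370,240:400,::-1]; cv2.imwrite('pics/s9.png',cv2.resize(a,None,fx=5,fy=4.2,interpolation=cv2.INTER_CUBIC))"
```

```text
clock: 11.1
position: [0.5137, 0.12, 0.0952]
force: [-0.1, -0.2, 0.5]
tool shift mm [-0.4 -0.5  0.2]
roll -0.010969696657237718 clock 11.1
now clamp [23.2  0.4 95.2] F [-0.07136012 -0.1929008   0.51059097] tilt [-0.00642106 -0.0020771  -0.99997723] w 0.5022121677830225
```

View pics/w9.png

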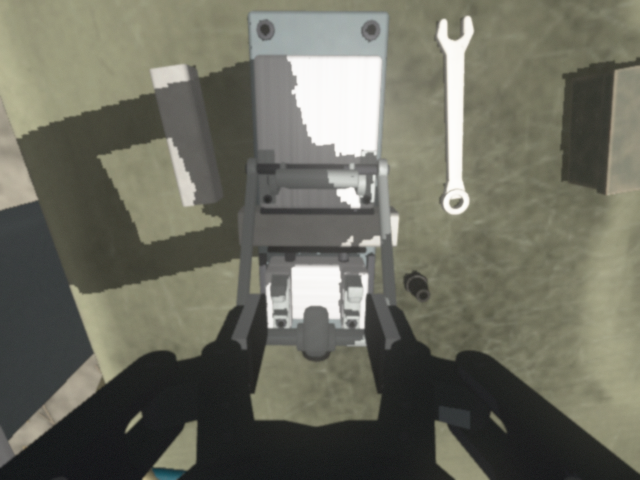

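View pics/s9.png

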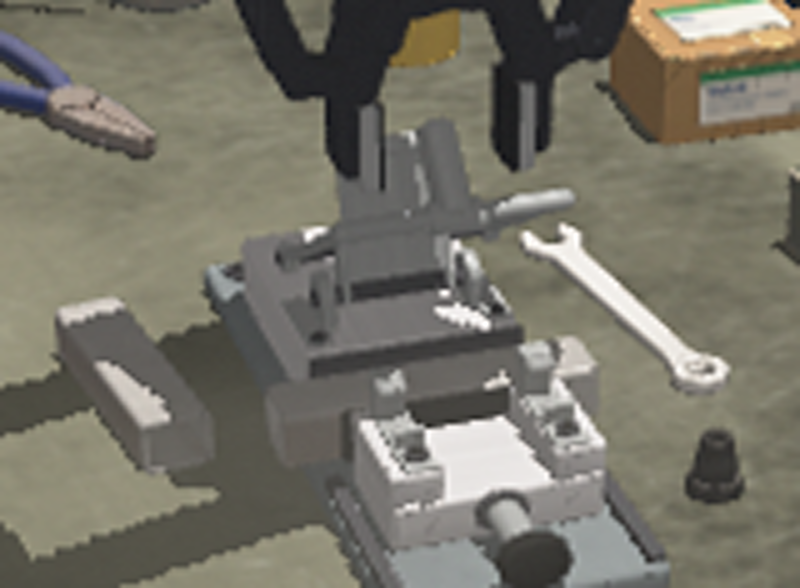

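```bash
python3 -m creep '[[0,0,0,0,0],[0,0,0,0,0],[0,0,0,0,0],[0,0,0,0,0],[0,0,0,0,0],[0,0,0,0,0]]' 40
python3 -c "
from h import *
shift([.0227,0,.095])
cv2.imwrite('pics/w10.png',manip.camera('wrist')[:,:,::-1])
a=manip.camera('scene')[230:370,240:400,::-1]; cv2.imwrite('pics/s10.png',cv2.resize(a,None,fx=5,fy=4.2,interpolation=cv2.INTER_CUBIC))"
```

```text
clock: 11.8
position: [0.5146, 0.1205, 0.0975]
ee_rot: [3.134, -0.196, -0.007]
force: [-4.3, -0.4, 5.9]
gripper_width: 0.108
tool shift mm [-1.2  0.1  2.5]
roll -0.010712161493629087 clock 11.8
now clamp [22.6  1.2 97.5] F [-4.32721907 -0.43812236  5.92994497] tilt [-0.00427779 -0.00131116 -0.99998999] w 0.10843546385675208
```

View pics/w10.png

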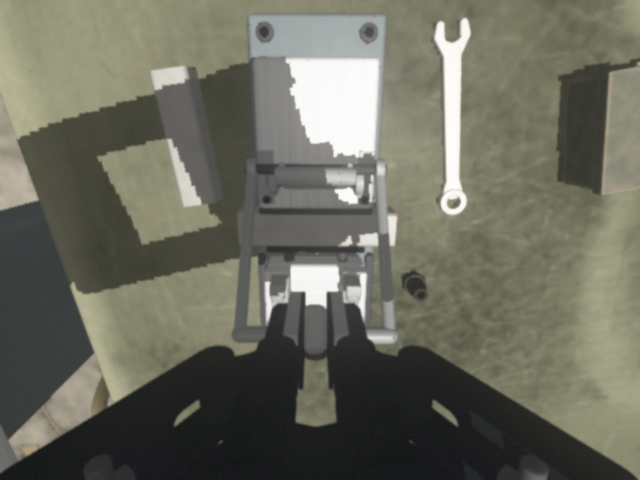

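View pics/s10.png

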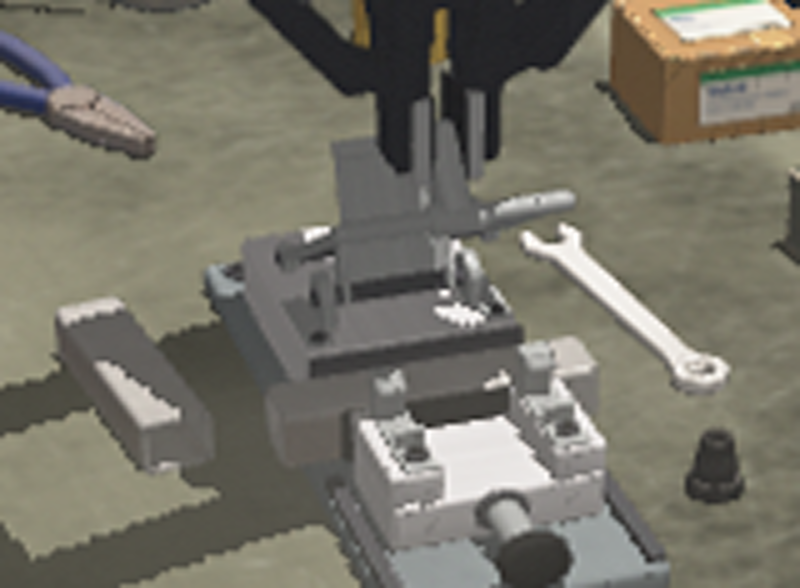

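```bash
python3 - <<'E'
import cv2
a=cv2.imread("pics/w6.png")[70:240,190:450]; cv2.imwrite("pics/w6c.png",cv2.resize(a,None,fx=3,fy=3,interpolation=cv2.INTER_CUBIC))
E
```

```text
(no output)
```

View pics/w6c.png

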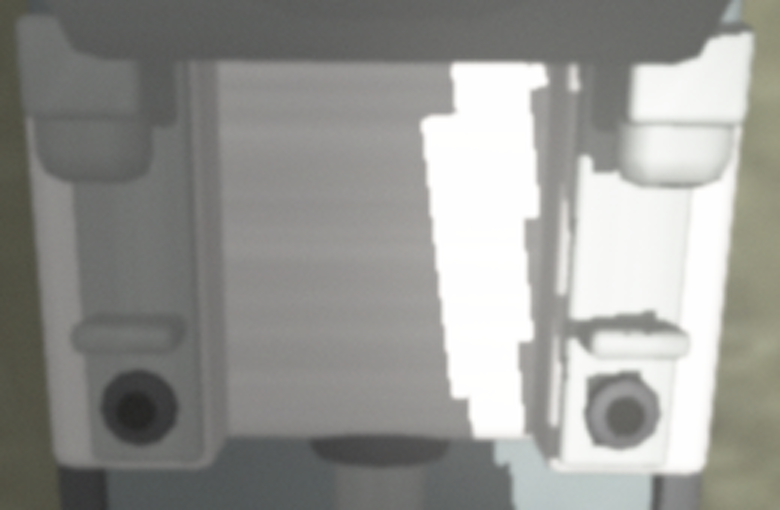

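```bash
python3 - <<'E'
from h import *
W=manip.calibration("wrist");st=manip.read_state()
M=R.from_rotvec(st["ee_rot"]).as_matrix();off=M.T@(np.array(W["position"])-st["position"]);Rc=M.T@R.from_rotvec(W["rotation"]).as_matrix()
print(off)
z=np.array([-.00347,-.00177,-1]);z/=np.linalg.norm(z)
a=CP[2]+np.pi/2+np.radians(.29);x=np.array([np.cos(a),np.sin(a),0]);x-=z*(x@z);x/=np.linalg.norm(x)
M6=np.c_[x,np.cross(z,x),z]
p6=np.array([.5006,.0166,-.0195])
cal={"K":W["K"],"position":p6+M6@off,"rotation":R.from_matrix(M6@Rc).as_rotvec()}
print(wc(p6))
for n,x,y,zz in (("lipR .060",675,184,.060),("lipR .063",675,184,.063),("lipL",95,182,.062),("guardR in",630,322,.058),("guardL in",130,318,.058),("guardR out",640,338,.058),("knob rodbase",380,440,.035),("bedend?",60,0,0)):
    print(n,(wc(onz(cal,190+(x+.5)/3-.5,70+(y+.5)/3-.5,zz))*1000).round(1))
print(proj(cal,[cw([.117,-.046,.012]),cw([.117,.046,.012])]))
E
```

```text
[ 0.00119753 -0.07955606 -0.17964646]
[ 0.12745796  0.00028079 -0.0195    ]
lipR .060 [49.  27.6 60. ]
lipR .063 [49.  26.8 63. ]
lipL [ 49.  -23.2  62. ]
guardR in [61.4 25.  58. ]
guardL in [ 61.3 -21.9  58. ]
guardR out [62.9 26.  58. ]
knob rodbase [78.6  1.6 35. ]
bedend? [ 26.5 -41.9   0. ]
[[210.34944038 286.33554235]
 [414.78193021 287.31132391]]
```

```bash
python3 - <<'E'
from h import *
W=manip.calibration("wrist");st=manip.read_state()
M=R.from_rotvec(st["ee_rot"]).as_matrix();off=np.array([.0012,-.0796,-.1797]);Rc=M.T@R.from_rotvec(W["rotation"]).as_matrix()
def cal(p): return {"K":W["K"],"position":np.array(p)+M@off,"rotation":R.from_matrix(M@Rc).as_rotvec()}
c8=cal([.51366,.11981,.16012]); c10=W
t=lambda x,y:(240+(x+.5)/5-.5,220+(y+.5)/5-.5)
for n,(x,y),z in (("lipR",(545,226),.062),("lipL",(243,226),.062),("bedend",(392,416),.012),("bar",(500,303),.127)):
    print(n,(wc(onz(c8,*t(x,y),z))*1000).round(1))
# solver
h0=np.array([.0226,.1545]);B=np.array([.0407,.127]);a=.622
ex=np.array([np.cos(a),np.sin(a)]);up=np.array([-ex[1],ex[0]])
print("grip in loop frame",(h0-B)@ex,(h0-B)@up)
E
```

```text
lipR [53.8 28.3 62. ]
lipL [ 53.8 -21.7  62. ]
bedend [114.9   3.1  12. ]
bar [ 38.6  16.7 127. ]
grip in loop frame 0.0013130610987145278 0.03289583363514356
```

```bash
cat >> h.py <<'E'
GE,GH=.0013,.0329   # grip in loop frame
def tri(B):
    B=np.array(B);P=np.array([-.025,.056]);d=B-P;r=np.hypot(*d);phi=np.arctan2(d[1],d[0])
    # pin at 18 from P, 91 from B
    al=np.arccos((r*r+.018**2-.091**2)/(2*r*.018));ang=phi+al
    pin=P+.018*np.array([np.cos(ang),np.sin(ang)]);e=(B-pin)/.091
    return e,(np.pi-ang)+.25   # lever angle
def plan(B):
    e,th=tri(B);up=np.array([-e[1],e[0]]);G=np.array(B)+GE*e+GH*up
    t=np.array([G[0],0,G[1]-.057]);st=manip.read_state();M=R.from_rotvec(st["ee_rot"]).as_matrix()
    print("B",np.round(np.array(B)*1e3,1),"a %.2f th %.2f"%(np.arctan2(e[1],e[0]),th),"tcp",(t*1e3).round(1),"shift",(M.T@(cw(t)-st["position"])*1e3).round(1))
def barnow():  # solve B from TCP
    from scipy.optimize import fsolve
    c=wc(manip.read_state()["position"]);G=np.array([c[0],c[2]+.057])
    def f(B):
        e,_=tri(B);return np.array(B)+GE*e+GH*np.array([-e[1],e[0]])-G
    B=fsolve(f,[G[0]+.0,G[1]-.03]);e,th=tri(B);print("bar",(B*1e3).round(1),"a %.2f th %.2f"%(np.arctan2(e[1],e[0]),th),"F",manip.read_state()["force"].round(1))
E
python3 -c "
from h import *
barnow()
for B in ([.0407,.127],[.05,.115],[.056,.1],[.06,.09],[.061,.08],[.061,.075],[.061,.07],[.061,.062],[.061,.054],[.054,.054]): plan(B)"
```

```text
bar [ 41.3 127.5] a 0.64 th 1.45 F [-4.  -1.2  5.2]
B [ 40.7 127. ] a 0.64 th 1.41 tcp [22.   0.  97.1] shift [-1.2 -0.6  0.4]
B [ 50. 115.] a 0.48 th 1.50 tcp [36.   0.  87.8] shift [-1.2 13.4  9.8]
B [ 56. 100.] a 0.30 th 1.49 tcp [47.5  0.  74.8] shift [-1.1 24.8 22.8]
B [60. 90.] a 0.18 th 1.57 tcp [55.3  0.  65.6] shift [-1.1 32.6 32. ]
B [61. 80.] a 0.07 th 1.55 tcp [59.9  0.  55.9] shift [-1.  37.2 41.7]
B [61. 75.] a 0.02 th 1.54 tcp [61.7  0.  50.9] shift [-1.  39.  46.7]
B [61. 70.] a -0.04 th 1.54 tcp [63.5  0.  45.8] shift [-1.  40.8 51.8]
B [61. 62.] a -0.13 th 1.58 tcp [66.4  0.  37.5] shift [-1.  43.7 60.2]
B [61. 54.] a -0.22 th 1.66 tcp [69.4  0.  28.8] shift [-0.9 46.7 68.8]
B [54. 54.] a -0.18 th 1.20 tcp [61.3  0.  29.1] shift [-0.9 38.6 68.5]
```

```bash
python3 -m creep '[[-0.001,0.006,0.005,0,0],[-0.001,0.0134,0.010,0,0],[-0.001,0.019,0.016,0,0],[-0.001,0.025,0.023,0,0],[-0.001,0.029,0.0275,0,0],[-0.001,0.033,0.032,0,0],[-0.001,0.035,0.037,0,0],[-0.001,0.037,0.0415,0,0],[-0.001,0.037,0.0415,0,0]]'
python3 -c "
from h import *
shift([.06,0,.056]);barnow()
cv2.imwrite('pics/w11.png',manip.camera('wrist')[:,:,::-1])
a=manip.camera('scene')[250:390,240:400,::-1]; cv2.imwrite('pics/s11.png',cv2.resize(a,None,fx=5,fy=4.2,interpolation=cv2.INTER_CUBIC))"
```

```text
clock: 12.8
position: [0.5091, 0.0832, 0.0558]
ee_rot: [3.133, -0.196, -0.006]
force: [1.6, -1.6, 4.5]
gripper_width: 0.104
tool shift mm [-0.4 -0.3 -0.2]
roll -0.009662688038779487 clock 12.8
now clamp [60.3  0.4 55.8] F [ 1.57442149 -1.6489296   4.52669621] tilt [-0.00385066 -0.0019721  -0.99999064] w 0.1039812629294826
bar [61.3 79.9] a 0.07 th 1.57 F [ 1.6 -1.6  4.5]
```

View pics/w11.png

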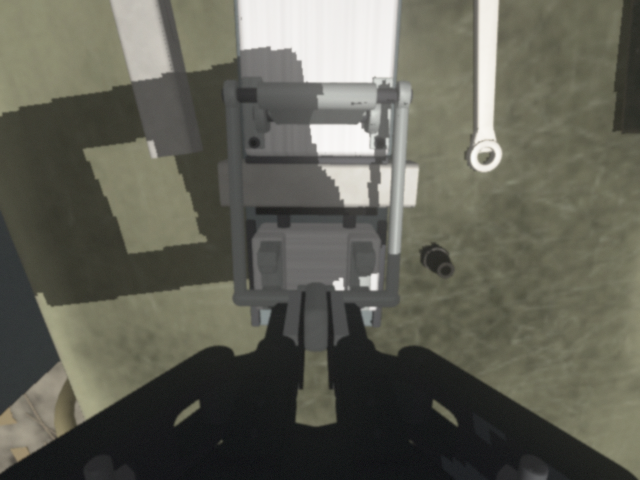

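View pics/s11.png

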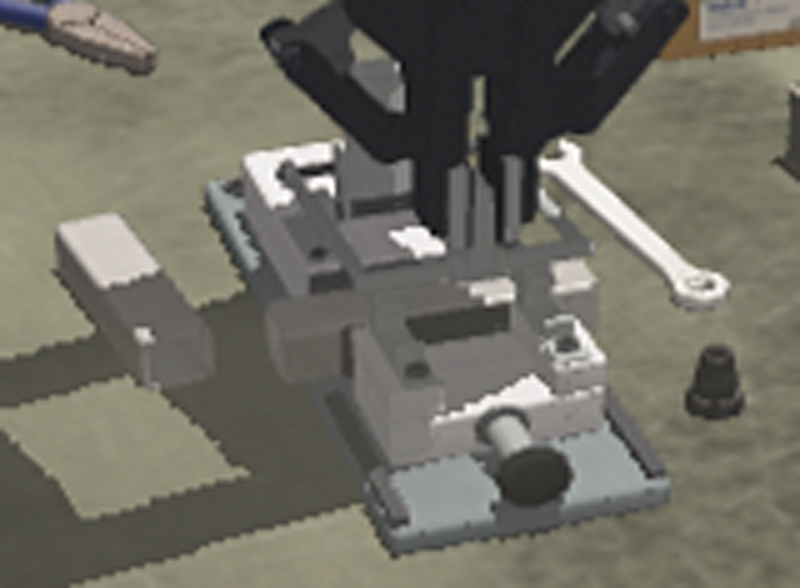

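```bash
python3 - <<'E'
import cv2
a=cv2.imread("pics/w11.png")[200:340,225:405]; cv2.imwrite("pics/w11c.png",cv2.convertScaleAbs(cv2.resize(a,None,fx=4.2,fy=4.2,interpolation=cv2.INTER_CUBIC),alpha=1.7))
from h import *
W=manip.calibration("wrist")
for c in ([.0613,-.036,.08],[.0613,.036,.08],[.0555,.025,.062],[.0685,.025,.058],[.117,0,.012]):
    p=proj(W,cw(c))[0];print(c,p,(p-[225,200])*4.2)
E
```

```text
[0.0613, -0.036, 0.08] [237.49294539 302.23232778] [ 52.47037064 429.37577667]
[0.0613, 0.036, 0.08] [387.46015398 302.30245031] [682.3326467  429.67029132]
[0.0555, 0.025, 0.062] [360.63959697 276.12595377] [569.68630729 319.72900582]
[0.0685, 0.025, 0.058] [358.91290516 295.2032713 ] [562.43420166 399.85373946]
[0.117, 0, 0.012] [313.92102277 327.95480206] [373.46829563 537.41016865]
```

View pics/w11c.png

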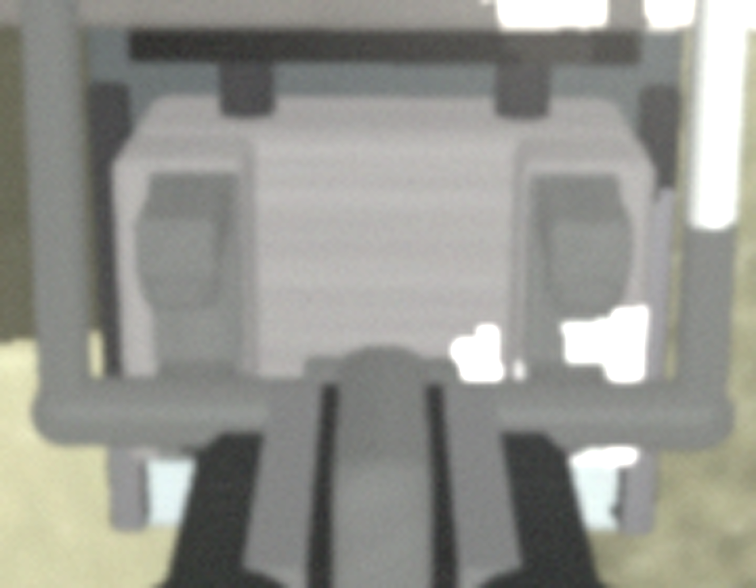

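```bash
python3 -c "
from h import *
barnow()
for z in (76,72,70,68,65,62,58,54): plan([.0623,z/1000])"
```

```text
bar [61.2 80.2] a 0.07 th 1.57 F [ 0.8 -3.8  2.6]
B [62.3 76. ] a 0.03 th 1.62 tcp [62.7  0.  51.9] shift [-0.4  2.7  4.2]
B [62.3 72. ] a -0.02 th 1.61 tcp [64.2  0.  47.9] shift [-0.4  4.1  8.3]
B [62.3 70. ] a -0.04 th 1.62 tcp [64.9  0.  45.8] shift [-0.4  4.8 10.3]
B [62.3 68. ] a -0.06 th 1.62 tcp [65.6  0.  43.8] shift [-0.3  5.5 12.4]
B [62.3 65. ] a -0.10 th 1.64 tcp [66.7  0.  40.6] shift [-0.3  6.6 15.5]
B [62.3 62. ] a -0.13 th 1.66 tcp [67.8  0.  37.5] shift [-0.3  7.7 18.7]
B [62.3 58. ] a -0.18 th 1.69 tcp [69.3  0.  33.2] shift [-0.3  9.2 23. ]
B [62.3 54. ] a -0.22 th 1.74 tcp [70.8  0.  28.8] shift [-0.3 10.6 27.3]
```

```bash
python3 -m creep '[[0,0.0027,0.0042,0,0],[0,0.0041,0.0083,0,0],[0,0.0048,0.0103,0,0],[0,0.0055,0.0124,0,0],[0,0.0055,0.0124,0,0]]' | egrep 'pos|force'; python3 -c "
from h import *
barnow()"; python3 -m creep '[[0,0.0011,0.0031,0,0],[0,0.0011,0.0031,0,0],[0,0.0011,0.0031,0,0]]' | egrep 'pos|force'; python3 -c "
from h import *
barnow()"
```

```text
position: [0.5084, 0.0779, 0.0435]
force: [1.0, 0.2, 3.1]
bar [62.2 67.7] a -0.07 th 1.62 F [1.  0.2 3.1]
position: [0.5083, 0.0769, 0.0402]
force: [1.4, 2.5, 1.8]
bar [62.1 64.6] a -0.10 th 1.63 F [1.4 2.5 1.8]
```

```bash
for i in 1 2; do python3 -m creep '[[0,0.0011,0.0031,0,0],[0,0.0011,0.0031,0,0],[0,0.0011,0.0031,0,0]]' | egrep 'pos|force'; python3 -c "
from h import *
barnow()"; done
```

```text
position: [0.5081, 0.0758, 0.037]
force: [1.5, 2.1, 3.2]
bar [62.1 61.6] a -0.13 th 1.65 F [1.5 2.1 3.2]
position: [0.508, 0.0746, 0.0338]
force: [0.7, 1.4, 2.3]
bar [62.2 58.6] a -0.17 th 1.68 F [0.7 1.4 2.3]
```

```bash
for i in 1 2; do python3 -m creep '[[0,0.0011,0.003,0,0],[0,0.0011,0.003,0,0],[0,0.0011,0.003,0,0]]' | egrep 'pos|force'; python3 -c "
from h import *
barnow()"; done; python3 -c "
from h import *
cv2.imwrite('pics/w12.png',manip.camera('wrist')[:,:,::-1])
a=manip.camera('scene')[250:390,240:400,::-1]; cv2.imwrite('pics/s12.png',cv2.resize(a,None,fx=5,fy=4.2,interpolation=cv2.INTER_CUBIC))"
```

```text
position: [0.5078, 0.0735, 0.0307]
force: [1.4, 0.7, 2.6]
bar [62.3 55.7] a -0.20 th 1.72 F [1.4 0.7 2.6]
position: [0.5076, 0.0723, 0.0276]
force: [1.7, 0.7, 3.4]
bar [62.4 52.9] a -0.23 th 1.76 F [1.7 0.7 3.4]
```

View pics/w12.png

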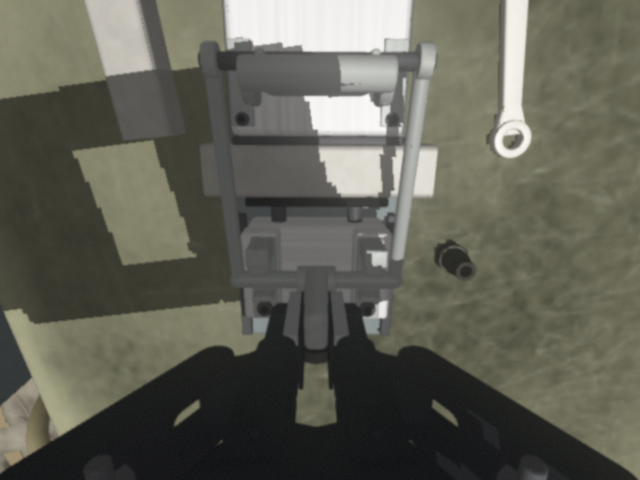

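View pics/s12.png

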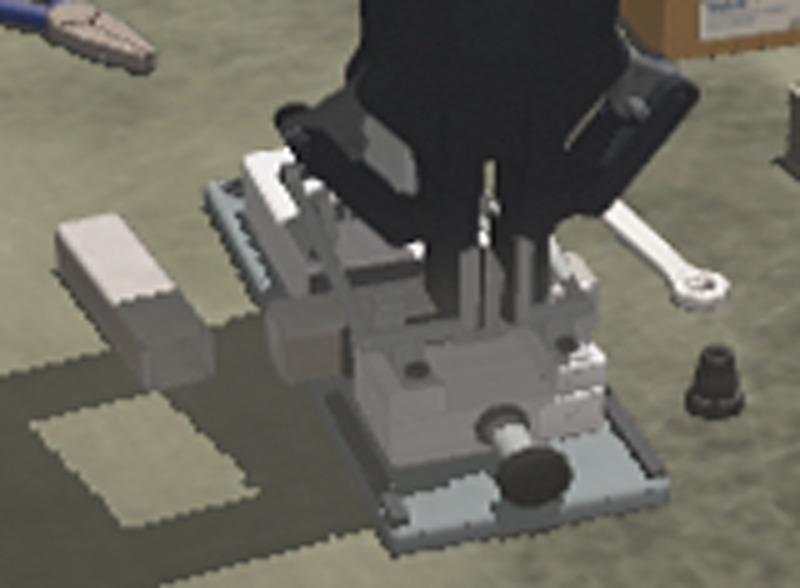

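```bash
python3 -m creep '[[0,0.0007,0.002,0,0],[0,0.0007,0.002,0,0],[0,0.0007,0.002,0,0]]' | egrep 'pos|force'; python3 -m creep '[[0,0.0007,0.002,0,0],[0,0.0007,0.002,0,0],[0,0.0007,0.002,0,0]]' | egrep 'clock|pos|force'; python3 -c "
from h import *
barnow()
cv2.imwrite('pics/w13.png',cv2.convertScaleAbs(cv2.resize(manip.camera('wrist')[200:350,220:420,::-1],None,fx=4,fy=4,interpolation=cv2.INTER_CUBIC),alpha=1.7))"
```

```text
position: [0.5077, 0.0718, 0.0264]
force: [-1.6, 1.5, 13.6]
clock: 15.6
position: [0.5079, 0.0715, 0.0259]
force: [-5.3, 3.4, 24.6]
bar [62.6 51.4] a -0.25 th 1.79 F [-5.3  3.4 24.6]
```

View pics/w13.png

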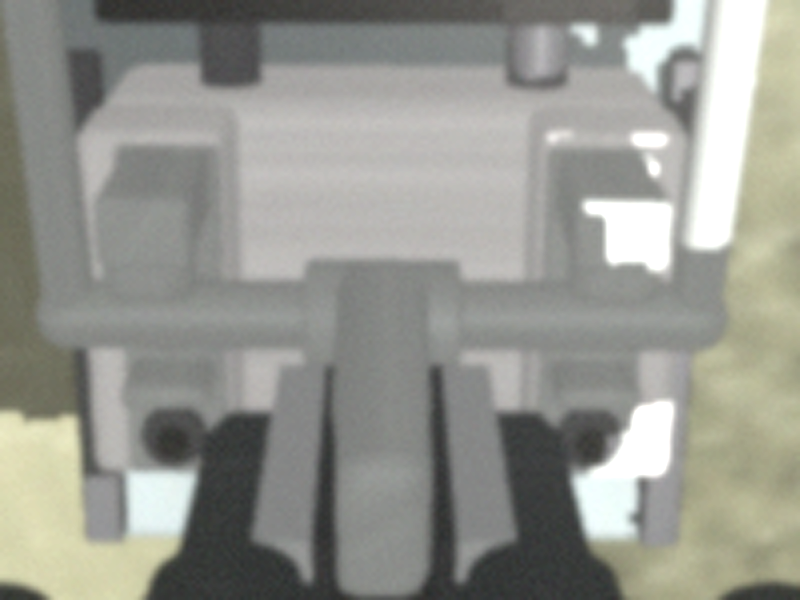

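```bash
python3 -m creep '[[-0.001,0,-0.0012,0,0],[-0.001,-0.002,-0.0012,0,0],[-0.001,-0.004,-0.0012,0,0],[-0.001,-0.004,-0.0012,0,0]]' | egrep 'pos|force'; for i in 1 2; do python3 -m creep '[[0,-0.0015,0,0,0],[0,-0.002,0,0,0],[0,-0.002,0,0,0]]' | egrep 'clock|pos|force'; done; python3 -c "
from h import *
barnow()"
```

```text
position: [0.5078, 0.0748, 0.0268]
force: [4.3, -4.3, -0.2]
clock: 16.35
position: [0.5079, 0.0754, 0.0266]
force: [2.8, -8.4, 4.9]
clock: 16.65
position: [0.508, 0.0759, 0.0266]
force: [2.0, -8.9, 6.9]
bar [58.7 51.9] a -0.24 th 1.56 F [ 2.  -8.9  6.9]
```

```bash
python3 -c "
from h import *
cv2.imwrite('pics/w14.png',cv2.convertScaleAbs(cv2.resize(manip.camera('wrist')[200:350,220:420,::-1],None,fx=4,fy=4,interpolation=cv2.INTER_CUBIC),alpha=1.7))
a=manip.camera('scene')[250:390,240:400,::-1]; cv2.imwrite('pics/s14.png',cv2.resize(a,None,fx=5,fy=4.2,interpolation=cv2.INTER_CUBIC))"
```

```text
(no output)
```

View pics/w14.png

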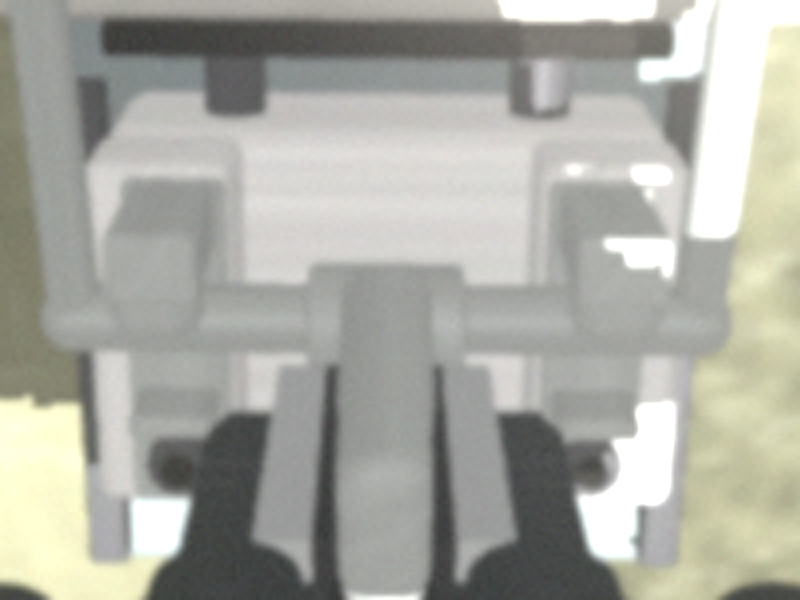

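View pics/s14.png

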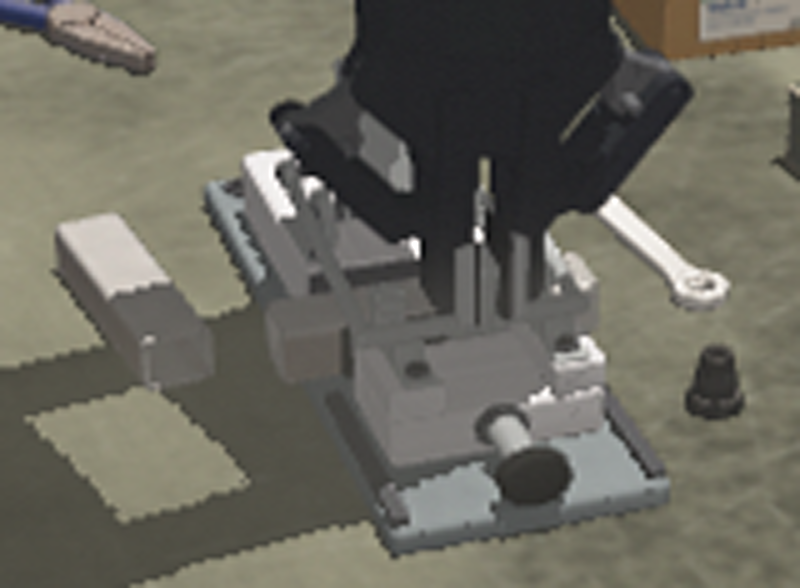

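```bash
python3 -m creep '[[0,0.0005,0,0,20],[0,0.001,0,0,25],[0,0.001,0,0,30],[0,0.001,-0.01,0,30],[0,0.001,-0.03,0,30],[0,0.001,-0.055,0,30],[0,0.001,-0.075,0,30],[0,0.001,-0.075,0,30]]' | egrep 'clock|pos|force'; python3 -c "
from h import *
shift([.01,0,.08])
cv2.imwrite('pics/w15.png',manip.camera('wrist')[:,:,::-1])
a=manip.camera('scene')[230:370,240:400,::-1]; cv2.imwrite('pics/s15.png',cv2.resize(a,None,fx=5,fy=4.2,interpolation=cv2.INTER_CUBIC))"
```

```text
clock: 17.55
position: [0.5101, 0.0758, 0.1047]
force: [-0.1, 0.2, -0.6]
tool shift mm [ -2.3 -57.6  24.3]
roll 0.1432362661796733 clock 17.55
now clamp [ 67.5   2.4 104.7] F [-0.05073465  0.16889905 -0.61530455] tilt [ 0.00117533 -0.00628248 -0.99997957] w 0.29395552045532036
```

View pics/w15.png

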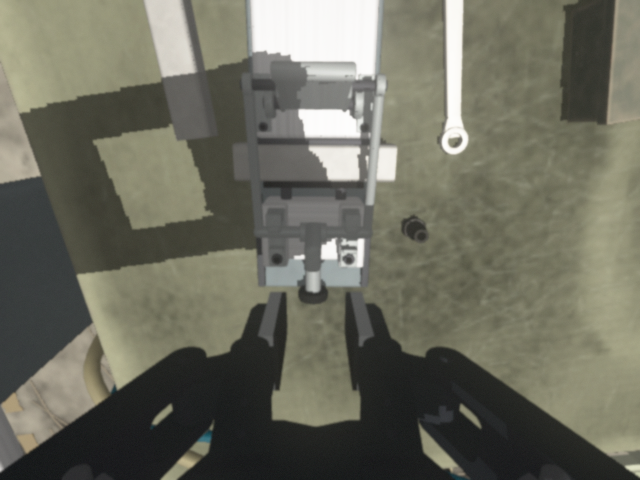

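View pics/s15.png

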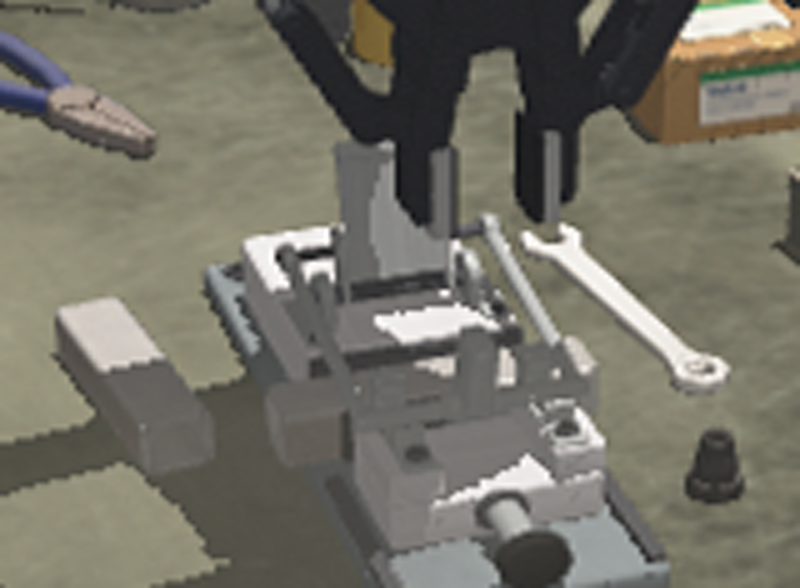

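```bash
python3 -m creep '[[-0.002,-0.02,0,0,0],[-0.0023,-0.04,0,0,0],[-0.0023,-0.057,0.0,0,0],[-0.0023,-0.057,0.024,0,0],[-0.0023,-0.057,0.038,0,0],[-0.0023,-0.057,0.038,0,0]]' | egrep 'clock|pos|force'; python3 -c "
from h import *
shift([.01,0,.067])
st=manip.read_state();M=R.from_rotvec(st['ee_rot']).as_matrix()
for th in (1.5,1.4,1.3,1.2,1.1,1,.9,.8,.7,.6,.5,.4,.3,.2,.1,0):
    c,s=np.cos(th),np.sin(th)
    t=np.array([-.025-.052*c+.006*s+.011,0,.056+.052*s+.006*c-.038])
    print(th,(t*1e3).round(),(M.T@(cw(t)-st['position'])*1e3).round(1))
"
```

```text
clock: 18.25
position: [0.5104, 0.1314, 0.061]
force: [-0.8, 0.1, 0.4]
tool shift mm [ 4.3 -2.3 -6.1]
roll 0.14774509974284983 clock 18.25
now clamp [12.3 -4.3 61. ] F [-0.77207089  0.06782168  0.40086098] tilt [-0.00797396 -0.00834782 -0.99993336] w 0.0013304672372715398
1.5 [-12.   0.  70.] [  4.3 -23.9  -9.6]
1.4 [-17.   0.  70.] [  4.3 -29.2  -9.6]
1.3 [-22.   0.  70.] [  4.3 -34.4  -9.1]
1.2 [-27.   0.  69.] [  4.4 -39.5  -8.1]
1.1 [-32.   0.  67.] [  4.4 -44.5  -6.5]
1 [-37.   0.  65.] [  4.4 -49.3  -4.5]
0.9 [-42.   0.  62.] [  4.4 -53.9  -2. ]
0.8 [-46.   0.  59.] [  4.5 -58.3   0.9]
0.7 [-50.   0.  56.] [  4.5 -62.3   4.3]
0.6 [-54.   0.  52.] [  4.5 -65.9   8. ]
0.5 [-57.   0.  48.] [  4.6 -69.2  12.1]
0.4 [-60.   0.  44.] [  4.6 -72.   16.5]
0.3 [-62.   0.  39.] [  4.7 -74.4  21.2]
0.2 [-64.   0.  34.] [  4.7 -76.3  26. ]
0.1 [-65.   0.  29.] [  4.7 -77.8  31.1]
0 [-66.   0.  24.] [  4.8 -78.7  36.2]
```

```bash
python3 -m creep '[[0.002,-0.012,-0.0096,0,0],[0.0043,-0.024,-0.0096,0,0],[0.0043,-0.029,-0.0096,0,0],[0.0043,-0.0344,-0.0091,0,0],[0.0043,-0.0395,-0.0081,0,0],[0.0043,-0.0445,-0.0065,0,0],[0.0043,-0.0493,-0.0045,0,0],[0.0043,-0.0539,-0.002,0,0],[0.0043,-0.0583,0.001,0,0],[0.0043,-0.0583,0.001,0,0]]' | egrep 'clock|pos|force'; python3 -c "
from h import *
cv2.imwrite('pics/w16.png',manip.camera('wrist')[:,:,::-1])
a=manip.camera('scene')[230:370,240:400,::-1]; cv2.imwrite('pics/s16.png',cv2.resize(a,None,fx=5,fy=4.2,interpolation=cv2.INTER_CUBIC))
shift([.01,0,.067])
st=manip.read_state();M=R.from_rotvec(st['ee_rot']).as_matrix()
for th in (.8,.7,.6,.5,.4,.3,.2,.1,0,-.06,-.1):
    c,s=np.cos(th),np.sin(th)
    t=np.array([-.025-.052*c+.006*s+.011,0,.056+.052*s+.006*c-.038])
    print(th,(t*1e3).round(),(M.T@(cw(t)-st['position'])*1e3).round(1))
"
```

```text
clock: 19.25
position: [0.5217, 0.1892, 0.059]
force: [0.3, -0.0, 0.6]
tool shift mm [ 0.4 56.1 -7.4]
roll 0.1513708179391166 clock 19.35
now clamp [-46.   -0.6  59.1] F [ 0.23078179  0.09684764 -0.19047396] tilt [-0.00880642 -0.00836116 -0.99992627] w 0.0037060036255707404
0.8 [-46.   0.  59.] [ 0.6  0.1 -0.4]
0.7 [-50.   0.  56.] [ 0.6 -3.9  2.9]
0.6 [-54.   0.  52.] [ 0.7 -7.6  6.7]
0.5 [-57.   0.  48.] [  0.7 -10.8  10.8]
0.4 [-60.   0.  44.] [  0.7 -13.7  15.1]
0.3 [-62.   0.  39.] [  0.8 -16.1  19.8]
0.2 [-64.   0.  34.] [  0.8 -18.   24.7]
0.1 [-65.   0.  29.] [  0.9 -19.4  29.7]
0 [-66.   0.  24.] [  0.9 -20.3  34.9]
-0.06 [-66.   0.  21.] [  0.9 -20.6  38. ]
-0.1 [-66.   0.  19.] [  1.  -20.7  40.1]
```

View pics/w16.png

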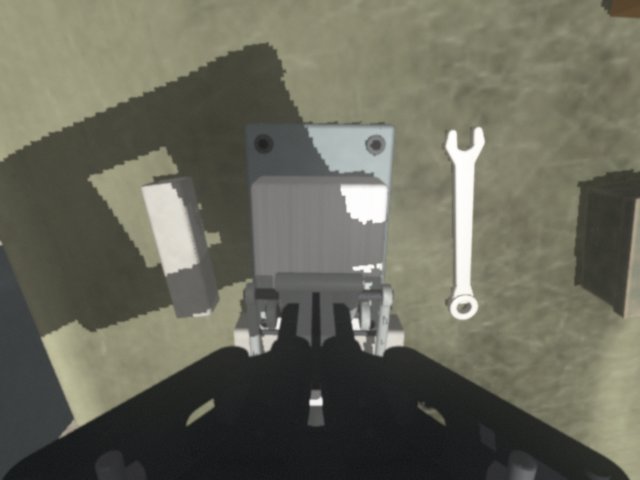

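View pics/s16.png

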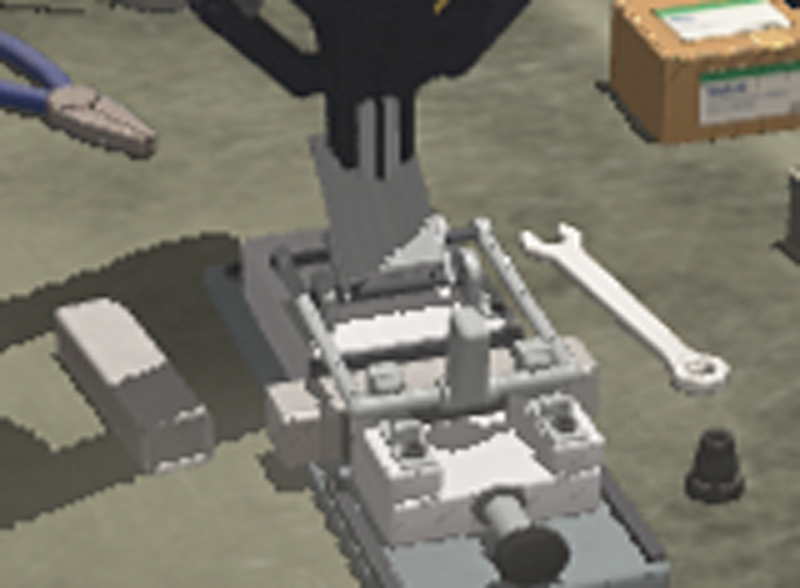

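```bash
python3 -c "
from h import *
S=manip.calibration('scene')
for x,z in ((.05,.054),(.054,.054),(.054,.074),(.046,.075),(.035,.08)):
    print(x,z,[((proj(S,cw([x,y,z]))[0]-[240,230])*[5,4.2]).round(0) for y in (-.036,.036)])
print([((proj(S,cw([.0505,y,.066]))[0]-[240,230])*[5,4.2]).round(0) for y in (-.025,.025)])
a=manip.camera('scene')[295:345,295:375,::-1]; cv2.imwrite('pics/s17.png',cv2.resize(a,None,fx=10,fy=10,interpolation=cv2.INTER_CUBIC))"
```

```text
0.05 0.054 [array([349., 411.]), array([561., 375.])]
0.054 0.054 [array([353., 417.]), array([566., 381.])]
0.054 0.074 [array([352., 374.]), array([567., 338.])]
0.046 0.075 [array([345., 359.]), array([558., 324.])]
0.035 0.08 [array([334., 332.]), array([547., 298.])]
[array([382., 380.]), array([531., 355.])]
```

View pics/s17.png

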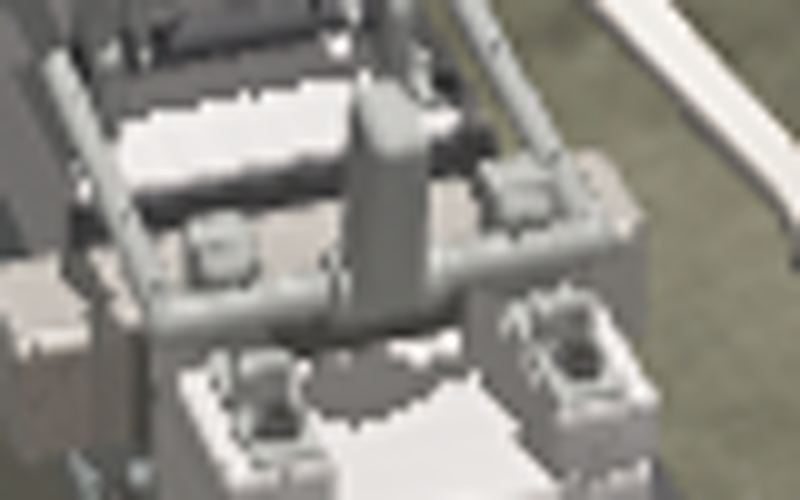

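```bash
python3 -m creep '[[0.0006,-0.004,0.003,0,0],[0.0006,-0.0076,0.0067,0,0],[0.0006,-0.0108,0.0108,0,0],[0.0006,-0.0137,0.0151,0,0],[0.0006,-0.0161,0.0198,0,0],[0.0006,-0.018,0.0247,0,0],[0.0006,-0.018,0.0247,0,0]]' | egrep 'clock|pos|force';python3 -m creep '[[0,-0.001,0.003,0,0],[0,-0.002,0.006,0,0],[0,-0.002,0.010,0,0],[0,-0.002,0.010,0,0]]' | egrep 'clock|pos|force'; python3 -c "
from h import *
shift([-.066,0,.021])"
```

```text
clock: 20.1
position: [0.5237, 0.2065, 0.0334]
force: [-0.5, -0.2, -0.2]
clock: 20.5
position: [0.5242, 0.2086, 0.0235]
force: [0.0, -0.4, 2.1]
tool shift mm [ 0.2 -0.   2.5]
roll 0.15594942670015158 clock 20.5
now clamp [-66.   -0.2  23.5] F [ 0.04474975 -0.40075712  2.05377337] tilt [-0.00875959 -0.00821178 -0.99992792] w 0.0020756574155840093
```

```bash
python3 -m creep '[[0,0,0.002,0,0],[0,0,0.004,0,0],[0,0,0.004,0,0]]' | egrep 'clock|pos|force'; python3 -c "
from h import *
a=manip.camera('scene')[250:370,240:400,::-1]; cv2.imwrite('pics/s18.png',cv2.resize(a,None,fx=5,fy=5,interpolation=cv2.INTER_CUBIC))"
```

```text
clock: 20.8
position: [0.5246, 0.2088, 0.0226]
force: [-10.6, -3.5, 38.3]
```

View pics/s18.png

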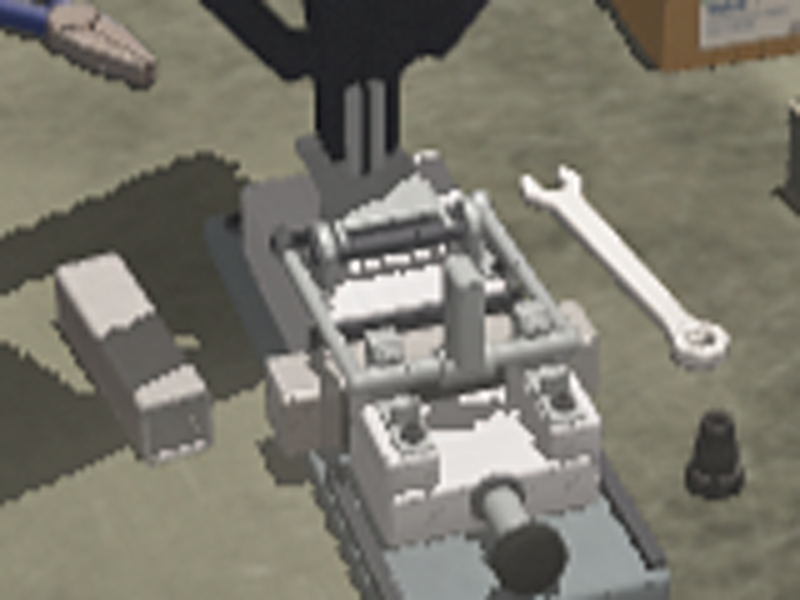

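```bash
python3 -m creep '[[0,0,-0.01,0,0],[0,0,-0.04,0,0],[0,0,-0.09,0,0],[0,0,-0.14,0,0],[0,0,-0.18,0,0],[0,0,-0.18,0,0],[0,0,-0.18,0,0]]' | egrep 'clock|pos|force'; python3 -c "
from h import *
cv2.imwrite('pics/w19.png',manip.camera('wrist')[:,:,::-1])
a=manip.camera('scene')[250:370,240:400,::-1]; cv2.imwrite('pics/s19.png',cv2.resize(a,None,fx=5,fy=5,interpolation=cv2.INTER_CUBIC))
S=manip.calibration('scene')
for th in (0,.2,.4): print(th,[((proj(S,cw([-.025-.062*np.cos(th),y,.056+.062*np.sin(th)]))[0]-[240,250])*5).round() for y in (-.018,.018)])"
```

```text
clock: 21.55
position: [0.5265, 0.2103, 0.2033]
force: [-0.4, -0.4, -0.8]
0 [array([287., 155.]), array([383., 139.])]
0.2 [array([287., 128.]), array([383., 111.])]
0.4 [array([289., 105.]), array([386.,  88.])]
```

View pics/s19.png

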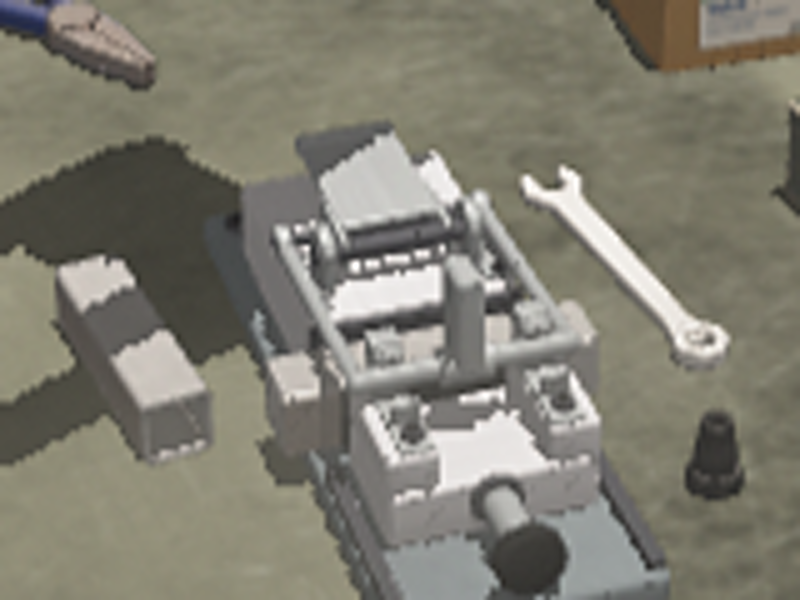

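View pics/w19.png

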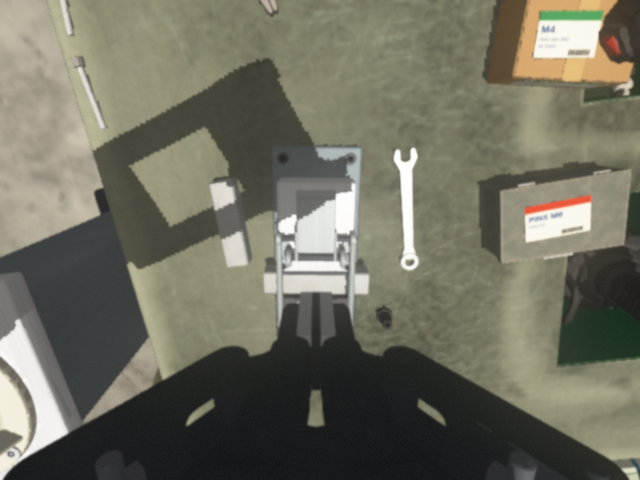

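```bash
python3 -c "
from plant import manip
print(manip.sign_off(), manip.read_state()['clock'])"
```

```text
the job is handed in; nothing more can be done
the job is handed in; nothing more can be done
```

The tube is clamped and the job is handed in, at about 21.7 s of the 61 s allowed; sign-off gives no verdict.

**What I did**
1. Pushed the jaw in by its knob until the force rose to about 12.7 N.
2. Gripped the loop's tab and lowered the bar past lip height (70 mm) and guard height (62 mm) without contact. It landed on the strips, where the force rose to about 25 N.
3. Drew the bar in under both lips until it met about 9 N.
4. Released the tab, folded the lever with the shut fingers and pressed it onto its stop at 38 N, then raised the arm well clear.

**Last checks, from the final pictures**
- **Lever:** it stayed where it was pressed after release, flat to within what the picture can show (about 0.03 rad).
- **Bar:** it lay under both claw lips at the last close look, partway through folding the lever, and looked unchanged in the final picture.
- **Tube held tight:** the knob sits about 5 mm further in than after the push, so I estimate the pad is compressed about 6 mm, roughly 18 N. This is inferred from the picture, not measured.
- **Nearby things:** the spare tube, wrench and nose piece look unmoved. The pliers and the oil bottle were mostly outside the last views; I did not work near them.

**What disagreed**
- **Tool length:** the fingertips sit about 38 mm behind the reported TCP, not at it. The camera views and touching the worktop both showed this, and I corrected for it. My first pass at the knob went over the top without touching it.
- **Camera and clamp fit:** positions from the camera and from my clamp fit differed by 1.5–2 mm, so I used relative sightings and contact forces for the slot.
- **Dead centre:** I did not see the 10 N peak, because I only read the force after the lever had passed it.

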